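# Put the sample handle away and click its case shut

## Robot

A 6-joint arm with a two-finger parallel gripper is mounted at the origin on the work surface. World frame = base frame: x ahead of the robot, y to its left, z up, the work surface at z = 0. Lengths are in m, angles in rad, forces in N, time in s.
With the tool pointing down it reaches from about 0.35 to 0.85 m from the base axis. Payload 8.1 kg.
Tool frame: the origin (TCP) lies at the very end of the fingers, on their centre line; the grasp point (between the pads) lies 19 mm behind it (pinch_z is the distance from the TCP to the grasp point, in m); z points along the fingers, y is the direction in which the jaws open and shut (so a half turn about z gives the same grasp; the last joint's range is limited). The gripper opens to 93 mm and grips with 3 to 60 N. Pads are 15 mm wide; open, the fingers measure 128 mm over their backs; the gripper's body (75 mm by 188 mm) begins 65 mm behind the grasp point.
Start: joints at [1.155, 0.13, 1.488, -0, 1.523, -0.085], TCP at [0.195, 0.567, 0.189] pointing down, gripper open.
Joint ranges: [-2.96, 2.96], [-0.89, 2.26], [0.02, 2.5], [-1.34, 4.48], [0, 2.73], [-2.66, 2.66]. Speed limits (rad/s): [2.39, 2.39, 2.79, 3.14, 3.14, 3.14].

## Interface

Orientations are given as a rotation vector (axis times angle).
In Python, from plant import * gives the robot as it stands.
- The arm moves only by the tool move_arm, never from a script. Its argument "series" is a list of rows, each a list of 7 numbers: the shift along the tool's x, y, z each as a share of 10 cm, from -1 to 1, then the turn, a rotation vector about the tool's x, y, z each as a share of 180 degrees, from -1 to 1, then the opening, from -1 (shut) to 1 (fully open). In form: [[dx, dy, dz, rx, ry, rz, jaw], ...]. A call has 1 to 8 rows; each row is the pose to reach, as a shift and turn from the pose commanded when the call began, along the tool's axes at that moment, turning the shorter way round; what a row does not reach only later rows make up. A row lasts 1/10 s, in which the tool goes at most 50 mm and 8.59 degrees, less where a joint would pass 70% of its speed; a pose out of reach is approached as far as the arm can. A call with a number of a shift or a turn outside -1 to 1 is refused whole. A call with a gripper value outside its range is refused whole. The fingers move at their own pace and stop on an object; "squeeze" is the grip in N (left out, the last holds). Time passes only in rows, so rows that repeat a pose let the fingers close. It gives the time, the measured TCP pose, the force and the opening at its end, in the units of the state.
- read_state(): the state, without advancing time (a new reading comes with each control period).
- read_camera(name): name is "side" or "top" or "wrist"; returns a dict with "frame" (420x560x3 uint8, red, green, blue), "K" (3x3 intrinsics, pixels), "rvec" (rotation vector, rad) and "tvec" (3), from world to camera coordinates, as OpenCV has them. Camera axes: x right, y down, z forward; pixel columns grow to the right and rows downward; lengths in m; the calibration is good to about 2 mm. A picture is of the moment at which its call begins. There is no depth.
- close_job(): hands the job in, once; it reports no verdict.
The state is a dict: "t": time; "q": joint angles; "dq": joint speeds; "joint_torque": joint torques, N m; "tool_pos": TCP position; "orientation": TCP orientation; "force": force on the tool from outside, world axes, zero at the start; "wrist_torque": the same for the moment, N m; "opening": finger opening in m.
Only numpy, scipy, OpenCV 4.12 (cv2) and the standard library are available. Lean on these libraries where they do the work, as an engineer would, in place of code of your own. Each camera call takes 0.05 s, during which the arm holds its last target.

## Task

Lift the turned wooden sample handle off its bench rest and lay it in the middle of the two V saddles inside the open grey case. Then swing the lid over and press its free edge down past the spring catch until it clicks and the lid stays shut by itself; never press on the case or lid with more than 20 N, and leave the carton, the knob and the collar where they are.

Things in the scene. Friction and masses are not known exactly. Their poses are not given: they have to be found in the camera images.
- handle_mid (a point): Centre of the loose wooden sample handle: a turned rod 110 mm long, axis along the point's y, 29 mm thick at the middle (the grip), 26 mm where it lies in the saddles, with a 20 mm brass ferrule 10 mm long at its +y end; 50 to 100 g. At the start it lies level in the saddles of the rest, its axis 33 mm above the bench.
- rest: Fixed light wood rest that carries the handle at the start: base 70 x 110 x 8 mm with two V saddles 12 mm wide, 36 mm either side of its middle along y, tops 35 mm above the bench; 60 mm between them are free for fingers. Origin under the base's centre; the handle lies along its y.
- case: Fixed grey plastic case, 160 (x) x 160 (y) x 60 (z) mm, walls and floor 5 mm thick, open at the top; origin under its centre, axes along its sides. The lid hinges along the rim of its +x side. Outside the middle of its -x side, just under the overhanging edge of the shut lid, sits a steel roller catch, 70 mm wide. Inside are two light wood V saddles.
- case_seat (a point): Where the handle's centre lies when laid home in the case: x = -22 mm, y = 0, 38 mm above the case's underside. The handle lies along y, either end first, to within 10 mm along y. Saddles 12 mm wide, 36 mm either side of this point along y, tops 40 mm above the case's underside; 60 mm between them and 53 mm to the near wall are free for fingers.
- lid_hinge (a point): Middle of the lid's hinge line (along y), on the rim at x = +80 mm, z = 60 mm of the case; fixed, axes as the case. The underside of the lid passes through the hinge line.
- lid (a joint): Lid angle (rad): 0 = level on the rim; about 1.5 to 1.65 at the start = upright. Plate 177 mm from hinge to free edge, 160 mm wide, 6 mm thick, with a steel hook bar hanging 22 mm below it near the free edge. A light spring pushes it open (about 2 N at the free edge when nearly shut): it swings open again unless caught. Caught, it stays at a value from 0.01 to 0.12, not known beforehand.
- lid_edge (a point): Middle of the lid's free edge on its outer face (upper when shut), 177 mm from the hinge; moves with the lid. x points to the hinge, z out of the face. Going down, the hook bar meets the sprung catch roller at a lid angle of 0.08 to 0.19 (its height is not measured), must be pushed over it with 8 to 12 N near the edge, and 8 mm on snaps down to a hard stop: the push falls to nothing, then rises steeply.
- carton: Bystander: closed cardboard carton 70 x 60 x 50 mm, origin under its centre.
- knob_handle: Bystander: short pear-shaped wooden knob standing up, 42 mm wide, 55 mm high, origin under its centre.
- collar: Bystander: steel collar ring, 44 mm wide, 16 mm high, lying flat, origin under its centre.
There are look-alikes about, which are no part of the job. Of the things shaped like the case, the grey one is meant.

How it is judged:
On the way, in this order (a step that is already met when the one before it is completed fails the run):
1. the handle lies in both saddles of the case, let go, lid still open (x of handle_mid in the frame of case between -0.027 and -0.017 m and y of handle_mid in the frame of case between -0.014 and 0.014 m and z of handle_mid in the frame of case below 0.042 m and contact force between handle and the fingers below 0.1 N and value of joint lid above 0.5 rad), for 0.2 s.
2. the lid is shut past its catch (value of joint lid below 0.13 rad), for 0.2 s.
At the end, for the whole second after the job is handed in: The lid stays latched by itself (joint value under 0.13, still) and the handle lies at rest in both saddles inside the case: within 5 mm of the saddles' line across, within 14 mm of the middle along, and down in the Vs (value of joint lid below 0.13 rad and velocity of joint lid between -0.05 and 0.05 rad/s and x of handle_mid in the frame of case between -0.027 and -0.017 m and y of handle_mid in the frame of case between -0.014 and 0.014 m and z of handle_mid in the frame of case below 0.042 m and linear speed of handle below 0.02 m/s); the robot touches nothing.
It fails at once if the robot presses on the case or lid with more than 20 N (contact force between any of the fingers, the arm and case above 20 N).
It fails at once if a bystander is moved by more than 15 mm (distance of any of carton, knob_handle, collar from where it was at the start of the episode above 0.015 m).
It also fails if it takes over 72 s, if anything falls off the work surface, if the arm or the gripper's body presses on something with over 40 N, if the wrist force passes 120 N, or if a joint passes its speed limit or range.

## Working session

There is one attempt and no reset: what is moved stays moved. The work goes in short steps, Python scripts to look and compute and a tool call to move; the robot and the scene stay as the last step left them, time stands still between calls to the robot, and variables do not carry over. Pictures are saved under pics/ and viewed, and the job is handed in when it is done.

Besides the shell and the picture viewer there is one more tool, called after "Emit:" by a JSON object that holds its "api" and its "payload", one argument or row to a line. move_arm: Moves the arm, as the interface text tells. Shift numbers are shares of 10 cm and turn numbers shares of 180 degrees, none past 1 either way. Its arguments: {"type":"object","properties":{"series":{"type":"array","items":{"type":"array","items":{"type":"number"}}},"squeeze":{"type":"number"}},"required":["series"]}

```bash
mkdir -p pics; cat > h.py <<'E'
from plant import *
import numpy as np, cv2
from scipy.spatial.transform import Rotation as R
def cam(n,save=None):
    c=read_camera(n); 
    if save: cv2.imwrite(f'pics/{save}.png',c['frame'][:,:,::-1])
    np.savez(f'{n}.npz',**c)
    return c
def ray(c,u,v):
    Rm=R.from_rotvec(np.ravel(c['rvec'])).as_matrix(); t=np.ravel(c['tvec'])
    d=Rm.T@np.linalg.inv(c['K'])@np.array([u,v,1.]); return -Rm.T@t,d/np.linalg.norm(d)
def onz(c,u,v,z):
    o,d=ray(c,u,v); return o+d*(z-o[2])/d[2]
def proj(c,p):
    return cv2.projectPoints(np.array(p,float).reshape(-1,3),np.array(c['rvec'],float),np.array(c['tvec'],float),np.array(c['K'],float),None)[0].reshape(-1,2)
E
python3 - <<'E'
from h import *
for n in ['top','side','wrist']:
    c=cam(n,n+'0'); print(n,ray(c,280,210))
print(read_state())
E
```

```text
top (array([0.28601179, 0.08618677, 1.21201596]), array([ 0.19308443, -0.00110362, -0.98118152]))
side (array([ 0.23282757, -0.4811168 ,  0.69531069]), array([ 0.30462331,  0.65196037, -0.69437188]))
wrist (array([0.12610934, 0.59065747, 0.38447752]), array([ 0.24364237, -0.07941203, -0.96660857]))
{'t': 0.15, 'q': array([ 1.15460598e+00,  1.31019528e-01,  1.48899526e+00, -1.44336116e-05,
        1.52300371e+00, -8.54103125e-02]), 'dq': array([-7.76994816e-04, -2.77055031e-03, -2.76292196e-03, -4.01886095e-04,
        4.14065466e-04,  9.01255576e-05]), 'joint_torque': array([ 2.65990802e-04, -5.60484695e+01, -4.92328906e+01,  7.68801919e-02,
        3.07596812e-02, -6.58006343e-05]), 'tool_pos': array([0.19466773, 0.56704459, 0.18782803]), 'orientation': array([-5.17165337e-01, -3.09838735e+00,  2.17502553e-03]), 'force': array([ 0.5867351 , -0.92993616, -0.35824248]), 'wrist_torque': array([-0.0087166 , -0.05864502,  0.10310779]), 'opening': 0.09292392758409}
```

View pics/top0.png

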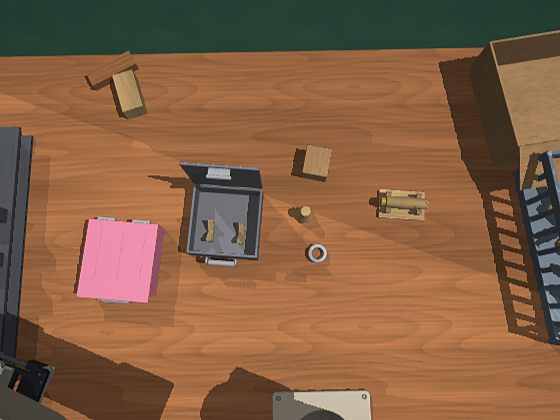

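View pics/side0.png

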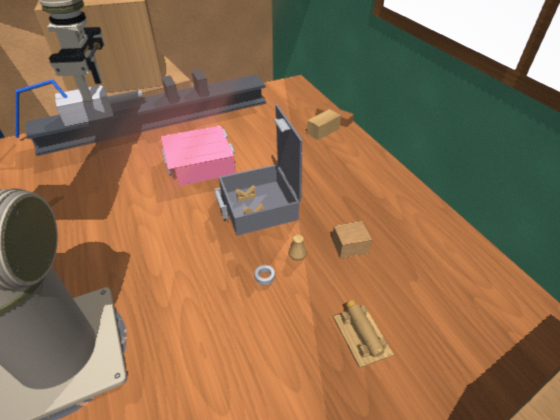

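View pics/wrist0.png

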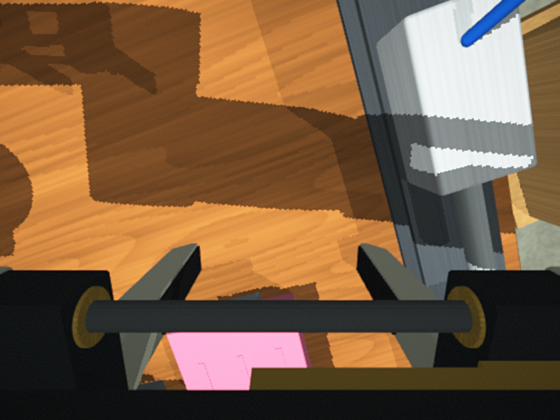

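The grey open case is at about (227,222) in top and the pink closed one at (120,260). I want the grey one. The handle on its rest is at (402,203). I'll confirm with crops.

```bash
python3 - <<'E'
import cv2
a=cv2.imread('pics/top0.png')
cv2.imwrite('pics/c1.png',cv2.resize(a[180:230,360:440],None,fx=10,fy=10,interpolation=cv2.INTER_CUBIC))
cv2.imwrite('pics/c2.png',cv2.resize(a[155:275,170:280],None,fx=5,fy=5,interpolation=cv2.INTER_CUBIC))
a=cv2.imread('pics/side0.png')
cv2.imwrite('pics/c3.png',cv2.resize(a[290:370,325:400],None,fx=7,fy=7,interpolation=cv2.INTER_CUBIC))
cv2.imwrite('pics/c4.png',cv2.resize(a[100:240,200:320],None,fx=4,fy=4,interpolation=cv2.INTER_CUBIC))
E
```

```text
(no output)
```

View pics/c1.png

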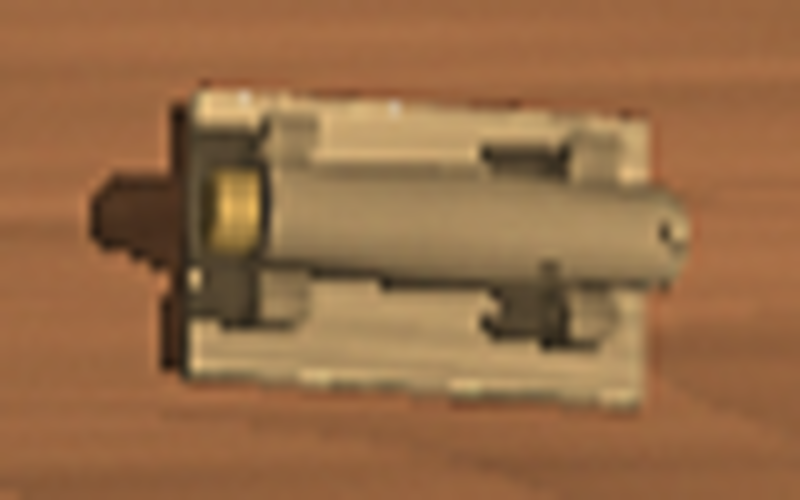

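View pics/c2.png

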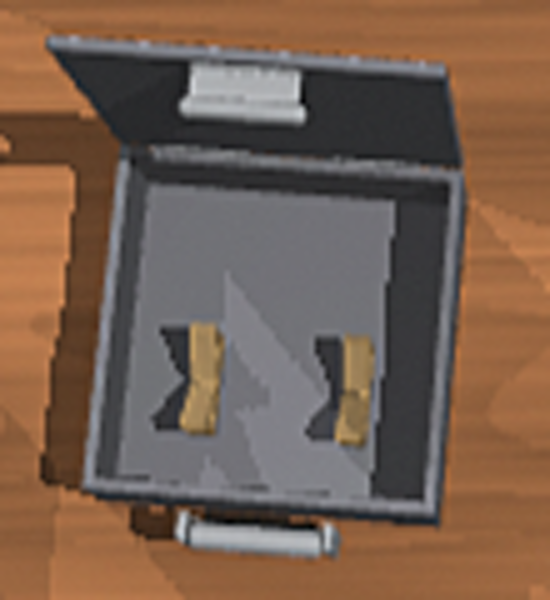

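View pics/c3.png

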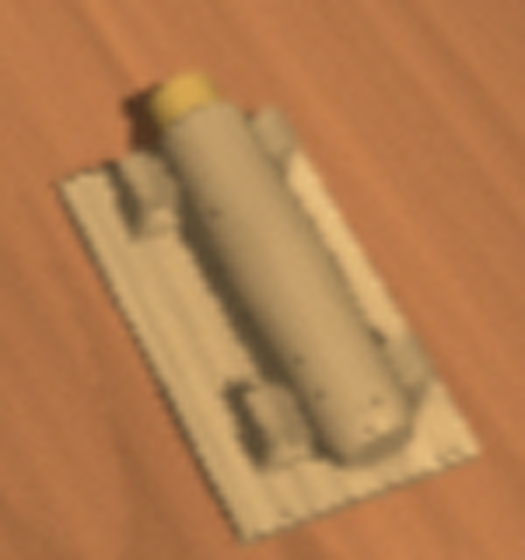

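View pics/c4.png

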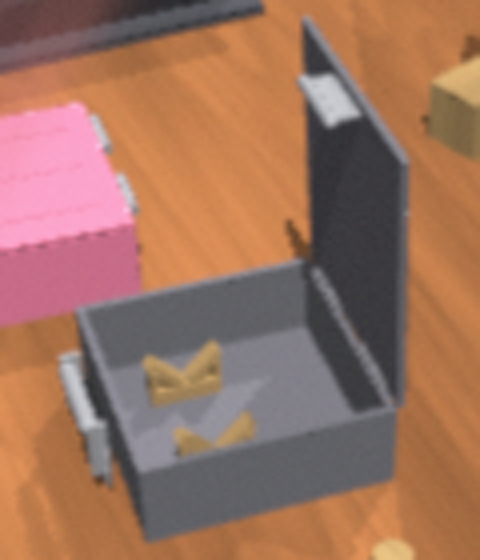

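```bash
python3 - <<'E'
from h import *
t=dict(np.load('top.npz')); s=dict(np.load('side.npz'))
g=lambda u,v:(170+u/5-.4,155+v/5-.4)
C=[g(120,150),g(465,170),g(440,522),g(85,490)]
P=[onz(t,*p,.06) for p in C]; print(np.round(P,4)); print('mean',np.mean(P,0),[np.linalg.norm(P[i]-P[i-1]) for i in range(4)])
for p in P: print('proj side',proj(s,p))
for p in [g(203,378),g(357,390)]: print('saddle',onz(t,*p,.035))
h=lambda u,v:(360+u/10-.45,180+v/10-.45)
e=[onz(t,*h(205,208),.033),onz(t,*h(688,232),.033)]; print('handle',e,np.mean(e,0),np.linalg.norm(e[0]-e[1]),np.degrees(np.arctan2(*(e[0]-e[1])[:2])))
B=[onz(t,*h(*p),.008) for p in [(195,92),(650,120),(640,405),(183,378)]];print('rest',np.round(B,4),np.mean(B,0))
k=lambda u,v:(325+u/7-.43,290+v/7-.43)
e=[onz(s,*k(183,90),.033),onz(s,*k(365,440),.033)];print('side handle',e,np.mean(e,0))
g4=lambda u,v:(200+u/4-.4,100+v/4-.4)
for p in [(78,308),(405,405),(145,470),(310,265)]: print('side rim',g4(*p),onz(s,*g4(*p),.06))
for n,p,z in [('knob',(306,211),.05),('collar',(317,253),.008),('carton',(318,160),.05)]: print(n,onz(t,*p,z))
# catch
for p in [g(180,520),g(335,545)]: print('catch',onz(t,*p,.05))
E
```

```text
[[0.5768 0.2844 0.06  ]
 [0.5641 0.1242 0.06  ]
 [0.4011 0.1376 0.06  ]
 [0.4187 0.298  0.06  ]]
mean [0.49017118 0.21104248 0.06      ] [np.float64(0.15867237301815917), np.float64(0.16064695385362568), np.float64(0.16347669174486362), np.float64(0.161388488211344)]
proj side [[275.32818463 163.07416278]]
proj side [[298.26454876 201.23278226]]
proj side [[232.32808632 218.09516067]]
proj side [[217.28699144 176.01854577]]
saddle [0.47287661 0.24843275 0.035     ]
saddle [0.46581884 0.1766658  0.035     ]
handle [array([ 0.53656066, -0.1515679 ,  0.033     ]), array([ 0.52852592, -0.26492091,  0.033     ])] [ 0.53254329 -0.2082444   0.033     ] 0.11363741154898045 4.054484765436358
rest [[ 0.5706 -0.1559  0.008 ]
 [ 0.5615 -0.2653  0.008 ]
 [ 0.4917 -0.2577  0.008 ]
 [ 0.5004 -0.1489  0.008 ]] [ 0.53104641 -0.20694611  0.008     ]
side handle [array([ 0.53839671, -0.15507865,  0.033     ]), array([ 0.52458717, -0.26221341,  0.033     ])] [ 0.53149194 -0.20864603  0.033     ]
side rim (219.1, 176.6) [0.42217424 0.29375372 0.06      ]
side rim (300.85, 200.85) [0.57029257 0.12281606 0.06      ]
side rim (235.85, 217.1) [0.40957454 0.13716635 0.06      ]
side rim (277.1, 165.85) [0.57602138 0.27138759 0.06      ]
knob [0.51113132 0.02470417 0.05      ]
collar [ 0.41776252 -0.00052381  0.008     ]
carton [ 0.63334068 -0.00724563  0.05      ]
catch [0.40532656 0.25633376 0.05      ]
catch [0.39260117 0.18580362 0.05      ]
```

Top view gives the rest and handle at (0.532,-0.208), yaw about -4.5°. The case centre is (0.490,0.211), yaw about -5.2°, and the saddles' midpoint (0.469,0.213) agrees with it. The rim measures 160 mm, the rest 110×70 mm, and the handle 113 mm (expected 110). I'll move towards the handle now.

Emit:
{"api": "move_arm", "payload": {
  "series": [
    [-1,-1,0,0,0,0,1],
    [-1,-1,0,0,0,0,1],
    [-1,-1,0,0,0,0,1]
  ]
}}

```text
t: 0.45
tool_pos: [0.2573, 0.4384, 0.1879]
orientation: [-0.516, -3.099, 0.002]
force: [1.3, 1.0, 1.3]
opening: 0.0931
```

Emit:
{"api": "move_arm", "payload": {
  "series": [
    [-1,-1,0,0,0,0,1],
    [-1,-1,0,0,0,0,1],
    [-1,-1,0,0,0,0,1]
  ]
}}

```text
t: 0.75
tool_pos: [0.3195, 0.3112, 0.1884]
orientation: [0.517, 3.098, -0.001]
force: [0.1, 0.0, 0.6]
opening: 0.0932
```

Emit:
{"api": "move_arm", "payload": {
  "series": [
    [-1,-1,0,0,0,0,1],
    [-1,-1,0,0,0,0,1],
    [-1,-1,0,0,0,0,1]
  ]
}}

```text
t: 1.05
tool_pos: [0.3817, 0.184, 0.1886]
orientation: [0.518, 3.098, -0.0]
force: [-0.1, -0.2, 0.4]
opening: 0.0929
```

Emit:
{"api": "move_arm", "payload": {
  "series": [
    [-1,-1,0,0,0,0,1],
    [-1,-1,0,0,0,0,1],
    [-1,-1,0,0,0,0,1]
  ]
}}

```text
t: 1.35
tool_pos: [0.4438, 0.0568, 0.1886]
orientation: [0.518, 3.098, -0.0]
force: [0.3, 0.8, -0.3]
opening: 0.0926
```

Emit:
{"api": "move_arm", "payload": {
  "series": [
    [-1,-1,0,0,0,0,1],
    [-1,-1,0,0,0,0,1],
    [-1,-1,0,0,0,0,1]
  ]
}}

```text
t: 1.65
tool_pos: [0.5058, -0.0704, 0.1884]
orientation: [0.519, 3.098, -0.0]
force: [0.0, 0.3, 0.3]
opening: 0.093
```

Emit:
{"api": "move_arm", "payload": {
  "series": [
    [-0.5,-1,0,0,0,0.1,1],
    [-0.5,-1,0,0,0,0.2,1],
    [-0.5,-1,0,0,0,0.3,1],
    [-0.5,-1,0,0,0,0.42,1],
    [-0.5,-1,0,0,0,0.42,1],
    [-0.5,-1,0,0,0,0.42,1],
    [-0.5,-1,0,0,0,0.42,1],
    [-0.5,-1,0,0,0,0.42,1]
  ]
}}

```text
t: 2.45
tool_pos: [0.5199, -0.1786, 0.1883]
orientation: [-2.183, -2.258, 0.0]
force: [0.1, -0.3, 0.2]
opening: 0.0933
```

```bash
cat >> h.py <<'E'
def togo(pos,Rt=None):
    s=read_state(); R0=R.from_rotvec(s['orientation']); d=R0.inv().apply(np.array(pos)-s['tool_pos'])/.1
    r=(R0.inv()*Rt).as_rotvec()/np.pi if Rt is not None else 0
    print('pos',np.round(s['tool_pos'],4),'F',np.round(s['force'],1),'op',round(s['opening'],4),'t',s['t']); print('togo',np.round(d,3),np.round(r,4))
def toolR(yaw,tilt=0): # tool y along case x (yaw deg), tilt leans body to -x
    y=np.array([np.cos(np.radians(yaw)),np.sin(np.radians(yaw)),0]);z=np.array([0,0,-1.]);x=np.cross(y,z)
    B=R.from_matrix(np.c_[x,y,z]); return B*R.from_rotvec([np.radians(tilt),0,0])
E
python3 - <<'E'
from h import *
c=cam('wrist','w1'); print(toolR(-4.5,15).as_matrix().round(2))
print(proj(c,[[.532,-.208,.033],[.5363,-.153,.033],[.5277,-.263,.033]]))
togo([.532,-.208,.1],toolR(-4.5))
E
```

```text
[[ 0.08  0.96 -0.26]
 [ 1.   -0.08  0.02]
 [ 0.   -0.26 -0.97]]
[[287.13410998 217.60700748]
 [292.76465746 172.50559187]
 [281.93028197 259.29034482]]
pos [ 0.5199 -0.1786  0.1883] F [0.1 0.4 1.2] op 0.0928 t 2.5
togo [-0.297  0.114  0.882] [-0.0002 -0.0001  0.0326]
```

View pics/w1.png

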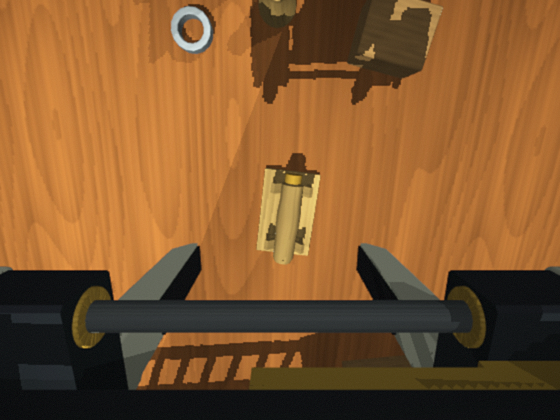

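The wrist view shows the handle from (293,173) to (284,263), within about 3 px (4 mm) of my prediction. There is only one handle on a rest. Going down.

Emit:
{"api": "move_arm", "payload": {
  "series": [
    [-0.31,0.115,0.0,0,0,0.033,0.6],
    [-0.31,0.115,0.4,0,0,0.033,0.6],
    [-0.31,0.115,0.8,0,0,0.033,0.6],
    [-0.31,0.115,0.9,0,0,0.033,0.6],
    [-0.31,0.115,0.9,0,0,0.033,0.6]
  ]
}}

```text
t: 3.0
tool_pos: [0.5311, -0.2082, 0.0965]
orientation: [-2.286, -2.148, 0.003]
force: [-0.4, 0.3, 1.0]
opening: 0.0743
```

```bash
python3 - <<'E'
from h import *
c=cam('wrist','w2'); cam('side','s2')
print(proj(c,[[.532,-.208,.033],[.5363,-.153,.033],[.5277,-.263,.033]]))
togo([.532,-.209,.015],toolR(-4.5))
E
```

```text
[[279.04332456 214.18968201]
 [280.13213116 151.49019771]
 [278.06500329 270.52681191]]
pos [ 0.5337 -0.2094  0.1004] F [ 0.4 -0.4  0.6] op 0.0744 t 3.1
togo [ 0.004 -0.019  0.854] [0.0005 0.0002 0.0051]
```

View pics/w2.png

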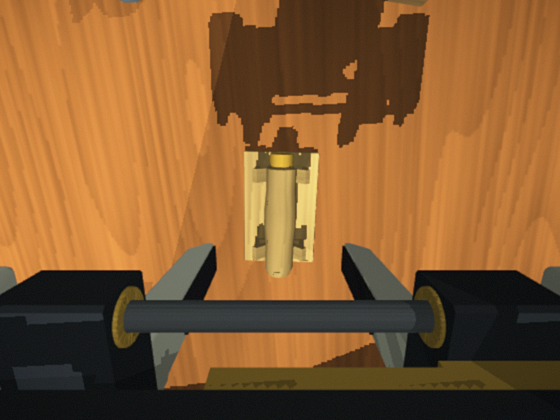

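View pics/s2.png

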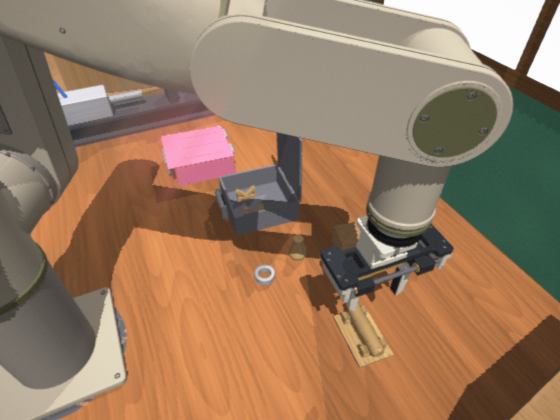

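The handle in the wrist view runs from (281,152) to (279,276), which puts its centre about 2 mm further towards -y. I'll descend and grip.

Emit:
{"api": "move_arm", "payload": {
  "series": [
    [-0.02,-0.01,0.4,0,0,0.005,0.6],
    [-0.02,-0.01,0.7,0,0,0.005,0.6],
    [-0.02,-0.01,0.84,0,0,0.005,0.6],
    [-0.02,-0.01,0.84,0,0,0.005,-0.5],
    [-0.02,-0.01,0.84,0,0,0.005,-0.7],
    [-0.02,-0.01,0.84,0,0,0.005,-0.7],
    [-0.02,-0.01,0.84,0,0,0.005,-0.7],
    [-0.02,-0.01,0.84,0,0,0.005,-0.7]
  ],
  "squeeze": 15
}}

```text
t: 3.9
tool_pos: [0.5326, -0.2115, 0.0159]
orientation: [2.306, 2.13, 0.001]
force: [-0.6, 0.1, -0.5]
opening: 0.039
```

```bash
python3 - <<'E'
from h import *
cam('wrist','w3')
togo([.532,-.209,.015],toolR(-4.5))
E
```

```text
pos [ 0.5323 -0.2113  0.0155] F [ 0.2  0.2 -0.2] op 0.035 t 3.95
togo [ 0.023 -0.005  0.005] [ 0.0004  0.0002 -0.0003]
```

View pics/w3.png

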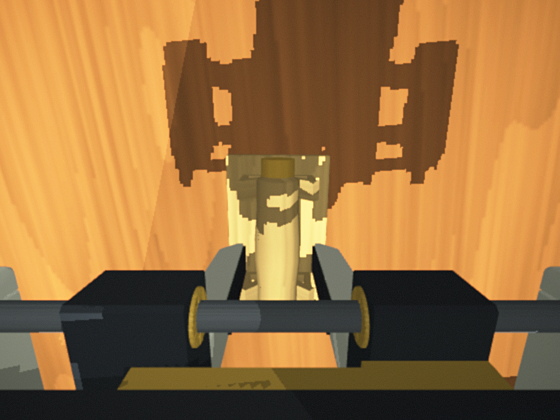

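Still closing and centred on the handle. A few more rows, then lift.

Emit:
{"api": "move_arm", "payload": {
  "series": [
    [0,0,0,0,0,0,-0.8],
    [0,0,0,0,0,0,-0.8],
    [0,0,0,0,0,0,-0.8],
    [0,0,-0.1,0,0,0,-0.8],
    [0,0,-0.4,0,0,0,-0.8],
    [0,0,-0.8,0,0,0,-0.8],
    [0,0,-1,0,0,0,-0.8]
  ]
}}

```text
t: 4.65
tool_pos: [0.5333, -0.2118, 0.1188]
orientation: [2.305, 2.129, 0.002]
force: [0.4, 0.3, -0.5]
opening: 0.0095
```

```bash
python3 - <<'E'
from h import *
cam('wrist','w4'); cam('side','s4')
s=read_state();print(s['tool_pos'],s['opening'],s['force'])
E
```

```text
[ 0.53448787 -0.21240863  0.11953782] 0.009564296699303783 [ 0.26425691 -0.46333024 -0.10443545]
```

View pics/w4.png

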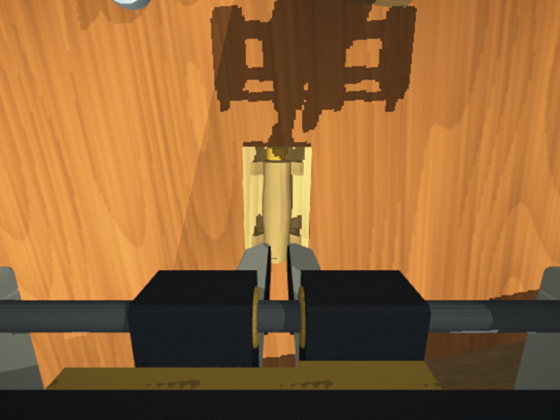

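View pics/s4.png

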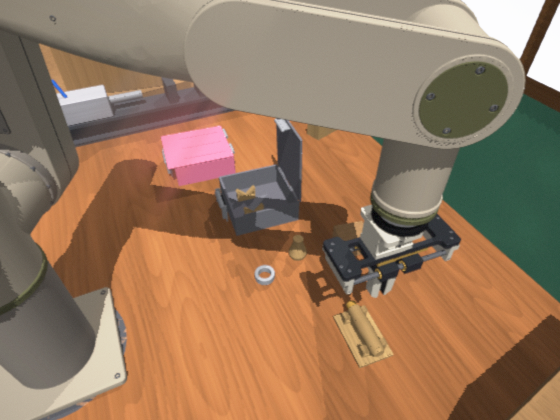

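Missed: the handle is still in the rest and the fingers closed to 9.5 mm. I need to know why before trying again, so I'll check where the TCP projects.

```bash
python3 - <<'E'
from h import *
c=dict(np.load('wrist.npz')); s=read_state(); Rt=R.from_rotvec(s['orientation']);p=s['tool_pos']
print('tcp',proj(c,p),'pads',proj(c,p+Rt.apply([[0,0,-.019],[.0075,.005,0],[-.0075,-.005,0],[.0075,.012,-0.04],[-.0075,.012,-.04]])))
print(Rt.as_matrix().round(3))
print('handle',proj(c,[[.532,-.208,.033],[.5363,-.153,.033],[.5277,-.263,.033]]))
f=c['frame']; cv2.imwrite('pics/w4c.png',cv2.resize(f[130:350,200:360,::-1],None,fx=3.5,fy=2.7))
a=cv2.imread('pics/w3.png'); cv2.imwrite('pics/w3c.png',cv2.resize(a[140:360,190:370],None,fx=4,fy=2.7))
a=cv2.imread('pics/s4.png'); cv2.imwrite('pics/s4c.png',cv2.resize(a[200:380,300:480],None,fx=3.3,fy=3.3))
E
```

```text
tcp [[279.32279655 240.12299503]] pads [[279.32099525 250.70181765]
 [286.63867052 229.81887617]
 [272.14467577 250.23309396]
 [300.8996905  252.68705679]
 [300.38268002 277.18650427]]
[[ 0.079  0.997  0.007]
 [ 0.997 -0.079 -0.003]
 [-0.003  0.007 -1.   ]]
handle [[275.7635838  204.2887999 ]
 [275.5472686  145.73505809]
 [275.95917478 257.23276578]]
```

View pics/w4c.png

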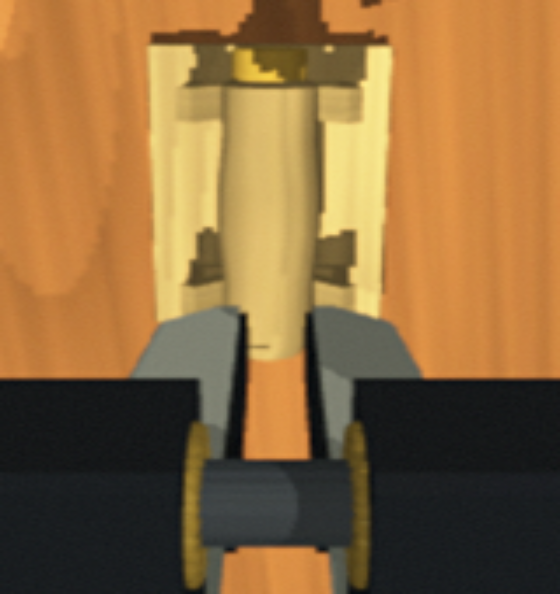

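View pics/w3c.png

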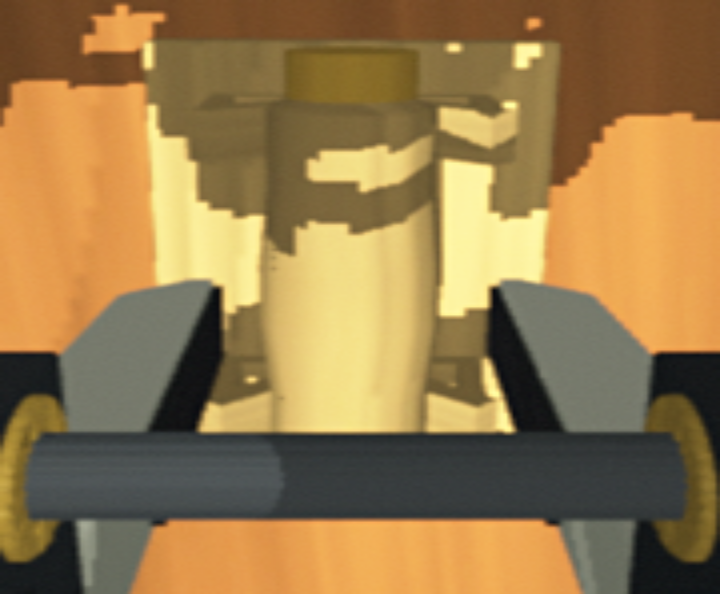

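View pics/s4c.png

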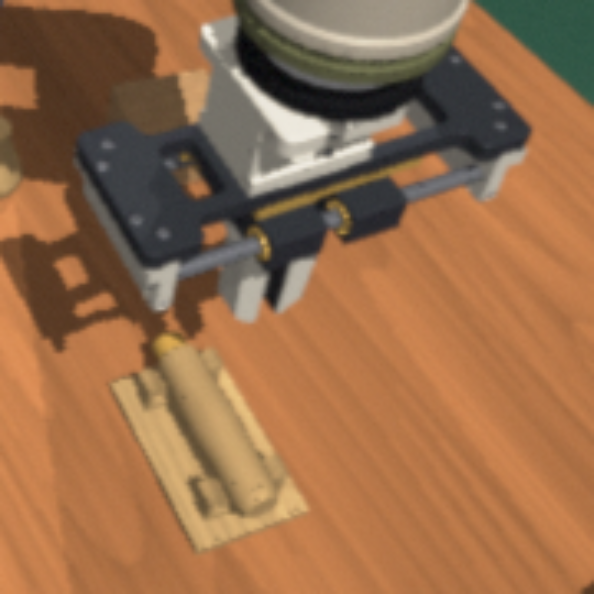

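Position was right, so it probably slipped. I'll retry with a firmer grip and check the opening before lifting.

Emit:
{"api": "move_arm", "payload": {
  "series": [
    [0,0,0,0,0,0,0.4],
    [0,0,0,0,0,0,0.4],
    [0,0,0,0,0,0,0.4],
    [0,0,0,0,0,0,0.4],
    [0,0,0,0,0,0,0.4],
    [0,0,0,0,0,0,0.4],
    [0,0,0,0,0,0,0.4],
    [0,0,0,0,0,0,0.4]
  ],
  "squeeze": 30
}}

```text
t: 5.55
tool_pos: [0.5318, -0.2111, 0.1146]
orientation: [2.308, 2.132, 0.0]
force: [-1.5, 0.5, -0.3]
opening: 0.0642
```

```bash
python3 - <<'E'
from h import *
c=cam('wrist','w5'); cv2.imwrite('pics/w5c.png',cv2.resize(c['frame'][120:300,190:370,::-1],None,fx=3.3,fy=3.3))
togo([.532,-.210,.014],toolR(-4.5))
E
```

```text
pos [ 0.5318 -0.2111  0.1147] F [-0.2  0.2  0.3] op 0.0649 t 5.6
togo [1.100e-02 1.000e-03 1.007e+00] [ 0.      0.     -0.0003]
```

View pics/w5c.png

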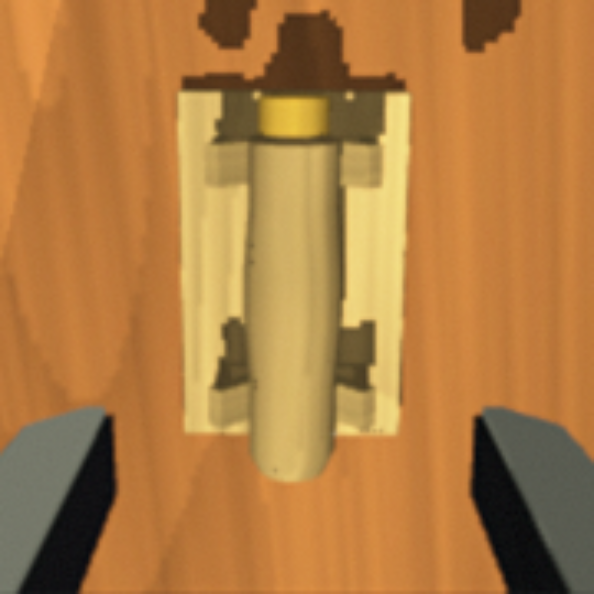

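```bash
python3 - <<'E'
from h import *
c=dict(np.load('wrist.npz'))
g=lambda u,v:(190+u/3.3-.35,120+v/3.3-.35)
a=onz(c,*g(294,96),.033);b=onz(c,*g(291,481),.033);print(a,b,(a+b)/2,np.linalg.norm(a-b))
for p,z in [((180,92),.008),((408,92),.008),((402,433),.008),((186,433),.008)]: print(onz(c,*g(*p),z))
# saddle tops
for p in [(205,148),(205,186),(382,148),(382,186),(210,390),(210,428),(375,390),(375,428)]: print('s',onz(c,*g(*p),.035))
E
```

```text
[ 0.53719283 -0.15480528  0.033     ] [ 0.52721267 -0.26926888  0.033     ] [ 0.53220275 -0.21203708  0.033     ] 0.11489786021381894
[ 0.50329194 -0.15241106  0.008     ]
[ 0.57110568 -0.15779706  0.008     ]
[ 0.5638102  -0.26683992  0.008     ]
[ 0.49333584 -0.26123413  0.008     ]
s [ 0.51162006 -0.16675736  0.035     ]
s [ 0.51054272 -0.17722274  0.035     ]
s [ 0.56028681 -0.17062352  0.035     ]
s [ 0.55970084 -0.18112856  0.035     ]
s [ 0.50583398 -0.23734195  0.035     ]
s [ 0.50462015 -0.24928829  0.035     ]
s [ 0.55428558 -0.24119518  0.035     ]
s [ 0.55359458 -0.2531838   0.035     ]
```

Wrist rays put the handle at (0.532,-0.211), which confirms the aim. Down again.

Emit:
{"api": "move_arm", "payload": {
  "series": [
    [0,0,0.4,0,0,0,0.4],
    [0,0,0.8,0,0,0,0.4],
    [0,0,1,0,0,0,0.4],
    [0,0,1,0,0,0,-1],
    [0,0,1,0,0,0,-1],
    [0,0,1,0,0,0,-1],
    [0,0,1,0,0,0,-1],
    [0,0,1,0,0,0,-1]
  ],
  "squeeze": 30
}}

```text
t: 6.4
tool_pos: [0.5329, -0.2116, 0.0162]
orientation: [2.306, 2.13, 0.001]
force: [0.1, -0.1, -0.3]
opening: 0.0299
```

Emit:
{"api": "move_arm", "payload": {
  "series": [
    [0,0,0,0,0,0,-1],
    [0,0,0,0,0,0,-1],
    [0,0,0,0,0,0,-1]
  ]
}}

```text
t: 6.7
tool_pos: [0.5325, -0.2117, 0.0166]
orientation: [2.307, 2.131, 0.0]
force: [-8.0, 2.6, 20.5]
opening: 0.0063
```

```bash
python3 - <<'E'
from h import *
c=cam('wrist','w6'); c2=cam('side','s6'); print(read_state())
cv2.imwrite('pics/s6c.png',cv2.resize(c2['frame'][200:380,300:480,::-1],None,fx=3.3,fy=3.3))
E
```

```text
{'t': 6.8, 'q': array([-4.67631720e-01,  2.04656381e-01,  1.73043548e+00, -6.46881568e-04,
        1.20481284e+00, -3.88085459e-01]), 'dq': array([-0.00120084, -0.00366209, -0.00120081, -0.00100485, -0.00066783,
       -0.00088207]), 'joint_torque': array([ 6.12492040e-01, -4.54722011e+01, -3.95478165e+01,  6.90548122e-01,
       -3.17665100e+00,  3.79421253e-03]), 'tool_pos': array([ 0.53251862, -0.2118343 ,  0.01731184]), 'orientation': array([2.30645199e+00, 2.13040445e+00, 3.87918476e-05]), 'force': array([-8.81755989,  3.43031023, 20.5978275 ]), 'wrist_torque': array([0.34687094, 1.57114799, 0.05022968]), 'opening': 0.001783421705992897}
```

View pics/w6.png

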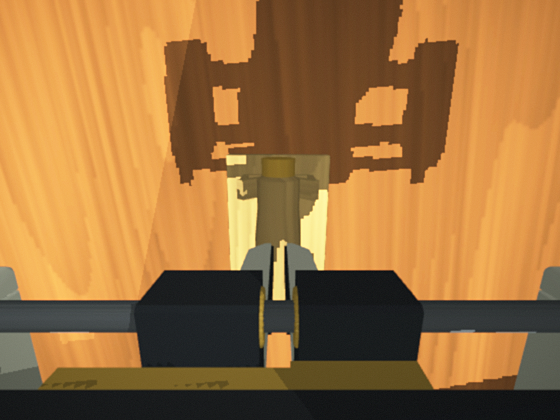

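View pics/s6c.png

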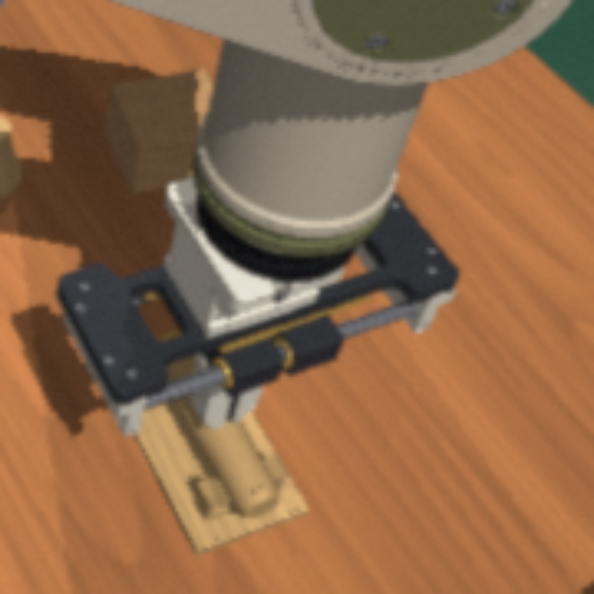

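The fingers closed to 2 mm with 20 N pushing up, so the tips are riding on top of the handle. The real tip must be higher than the reported TCP. I'll check the tip height in the side view.

```bash
python3 - <<'E'
from h import *
c=dict(np.load('side.npz'))
print('side s4 tcp proj',proj(c,[[.5345,-.2124,.1195],[.5345,-.2124,.1195+.03]]))
print('now',proj(c,[[.5325,-.2118,.0173],[.5325,-.2118,.0473]]))
s=dict(np.load('wrist.npz'))
f=c['frame'];cv2.imwrite('pics/s6d.png',cv2.resize(f[270:370,340:410,::-1],None,fx=6,fy=6,interpolation=cv2.INTER_CUBIC))
a=cv2.imread('pics/s4.png');cv2.imwrite('pics/s4d.png',cv2.resize(a[250:350,340:410],None,fx=6,fy=6,interpolation=cv2.INTER_CUBIC))
E
```

```text
side s4 tcp proj [[373.27725125 301.4607678 ]
 [376.29755793 291.40758097]]
now [[363.21005625 331.56913701]
 [365.63598937 323.39489763]]
```

View pics/s6d.png

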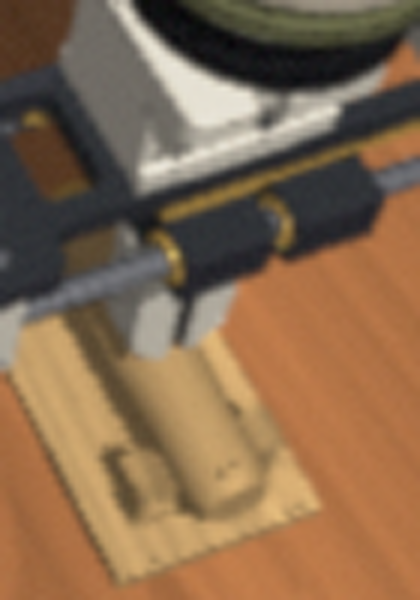

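View pics/s4d.png

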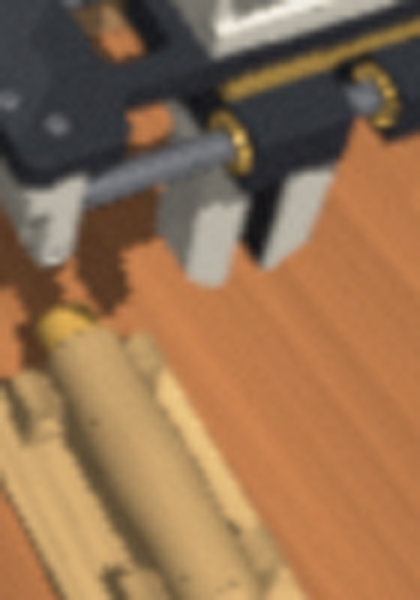

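The tip appears about 25–30 mm above the reported TCP in both the side and wrist views. I'll check what the plant exports, for instance pinch_z, and measure this properly after opening and rising.

Emit:
{"api": "move_arm", "payload": {
  "series": [
    [0,0,-0.3,0,0,0,-1],
    [0,0,-0.7,0,0,0,-0.2],
    [0,0,-1,0,0,0,-0.2],
    [0,0,-1,0,0,0,-0.2],
    [0,0,-1,0,0,0,-0.2]
  ]
}}

```text
t: 7.3
tool_pos: [0.5324, -0.2114, 0.1156]
orientation: [2.306, 2.13, 0.001]
force: [-0.8, 0.3, -1.4]
opening: 0.0278
```

```bash
python3 - <<'E'
import plant
print([n for n in dir(plant) if not n.startswith('_')]); print(getattr(plant,'pinch_z',None))
from h import *
c=cam('side','s7'); w=cam('wrist','w7');s=read_state(); print(s['tool_pos'],s['opening'],s['force'])
Rt=R.from_rotvec(s['orientation']);p=s['tool_pos'];o=s['opening']/2
for d in [0,-.028]:
  q=p+Rt.apply([[x,y,d] for x in (.0075,-.0075) for y in (o,-o)]); print(d,'side',proj(c,q).round(1).tolist(),'wrist',proj(w,q).round(1).tolist())
cv2.imwrite('pics/s7d.png',cv2.resize(c['frame'][240:320,340:420,::-1],None,fx=7,fy=7,interpolation=cv2.INTER_CUBIC))
cv2.imwrite('pics/w7d.png',cv2.resize(w['frame'][200:320,190:370,::-1],None,fx=4,fy=4,interpolation=cv2.INTER_CUBIC))
E
```

```text
['IKError', 'close_job', 'pinch_z', 'read_camera', 'read_state']
0.0188
[ 0.53090236 -0.21064008  0.11320352] 0.03468511298415168 [ 0.27571105 -0.61965056 -0.5345245 ]
0 side [[376.9, 297.0], [359.3, 303.0], [381.4, 303.9], [363.6, 310.1]] wrist [[301.8, 228.0], [251.5, 228.1], [301.4, 248.4], [252.0, 248.4]]
-0.028 side [[379.8, 287.7], [361.7, 293.7], [384.5, 294.7], [366.2, 301.0]] wrist [[305.4, 242.7], [247.5, 242.7], [304.8, 265.7], [248.2, 265.7]]
```

View pics/s7d.png

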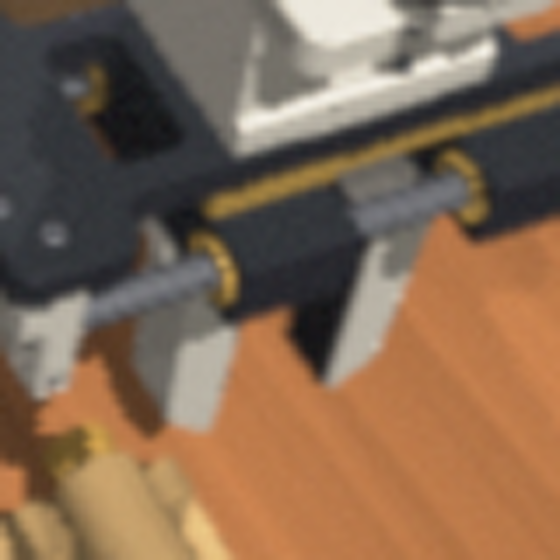

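View pics/w7d.png

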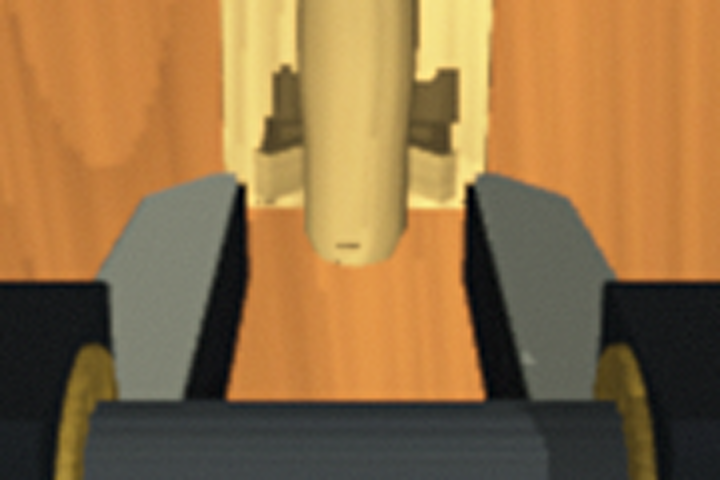

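The inner tip corners in wrist are at (250,244) and (309,244), and in side at (370,302) and (386,295). Both match a tip about 29 mm behind the reported TCP, still centred laterally on the handle. So the fingers really end near TCP −29 mm. Next I'll check where the body's underside is.

```bash
python3 - <<'E'
from h import *
c=dict(np.load('side.npz'));s=read_state(); Rt=R.from_rotvec(s['orientation']);p=s['tool_pos']
for d in [-.05,-.06,-.07,-.084,-.1]:
  print(d,proj(c,p+Rt.apply([[0,-.094,d],[0,.094,d],[-.0375,-.094,d],[-.0375,0.094,d],[0,0,d]])).round(0).tolist())
cv2.imwrite('pics/s7e.png',cv2.resize(c['frame'][180:330,310:470,::-1],None,fx=4.5,fy=4,interpolation=cv2.INTER_CUBIC))
E
```

```text
-0.05 [[323.0, 304.0], [424.0, 270.0], [334.0, 324.0], [438.0, 288.0], [375.0, 287.0]]
-0.06 [[324.0, 300.0], [425.0, 267.0], [334.0, 321.0], [439.0, 284.0], [376.0, 283.0]]
-0.07 [[324.0, 297.0], [427.0, 263.0], [335.0, 317.0], [441.0, 280.0], [378.0, 279.0]]
-0.084 [[325.0, 292.0], [429.0, 258.0], [336.0, 312.0], [444.0, 275.0], [379.0, 274.0]]
-0.1 [[326.0, 285.0], [432.0, 251.0], [337.0, 306.0], [447.0, 269.0], [381.0, 268.0]]
```

View pics/s7e.png

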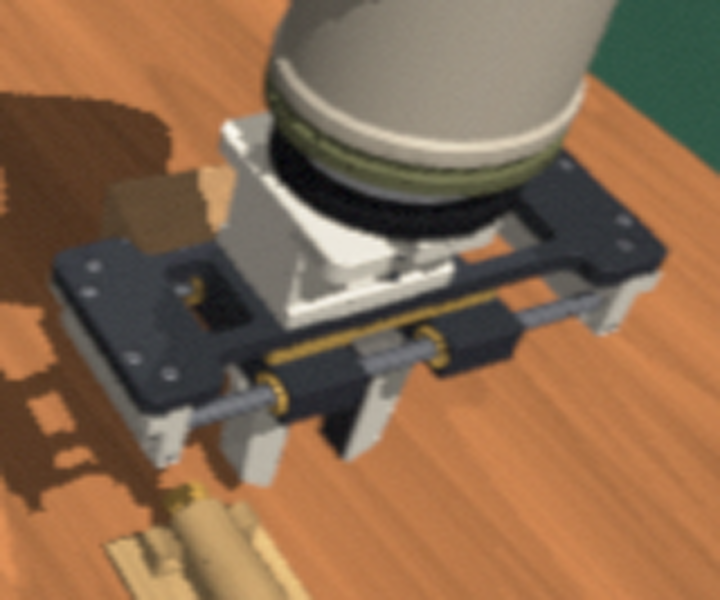

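The body's underside also sits about 115 mm behind the reported TCP (expected 84). So the whole gripper is about 29 mm higher along the tool than reported, and the real tip is at TCP −29 mm. I'll go down about 125 mm in total, watching the force.

Emit:
{"api": "move_arm", "payload": {
  "series": [
    [0,0,0,0,0,0,0.4],
    [0,0,0,0,0,0,0.4],
    [0,0,0,0,0,0,0.4],
    [0,0,0,0,0,0,0.4],
    [0,0,0.4,0,0,0,0.4],
    [0,0,0.8,0,0,0,0.4],
    [0,0,1,0,0,0,0.4],
    [0,0,1,0,0,0,0.4]
  ]
}}

```text
t: 8.2
tool_pos: [0.5285, -0.2095, 0.0105]
orientation: [-2.303, -2.127, 0.004]
force: [-0.2, 0.3, 0.4]
opening: 0.0652
```

Emit:
{"api": "move_arm", "payload": {
  "series": [
    [0,0,0.1,0,0,0,0.4],
    [0,0,0.2,0,0,0,0.4],
    [0,0,0.27,0,0,0,0.4],
    [0,0,0.27,0,0,0,0.4]
  ]
}}

```text
t: 8.6
tool_pos: [0.5314, -0.2109, -0.013]
orientation: [-2.307, -2.131, 0.001]
force: [0.5, -0.3, -0.8]
opening: 0.065
```

```bash
python3 - <<'E'
from h import *
c=cam('wrist','w8'); c2=cam('side','s8'); s=read_state(); print(s['tool_pos'],s['force'],s['opening'])
cv2.imwrite('pics/s8c.png',cv2.resize(c2['frame'][250:380,310:440,::-1],None,fx=4.5,fy=4.5))
E
```

```text
[ 0.53197758 -0.21118036 -0.01205952] [ 0.81415014  0.05208884 -0.0226685 ] 0.06470246796998627
```

View pics/s8c.png

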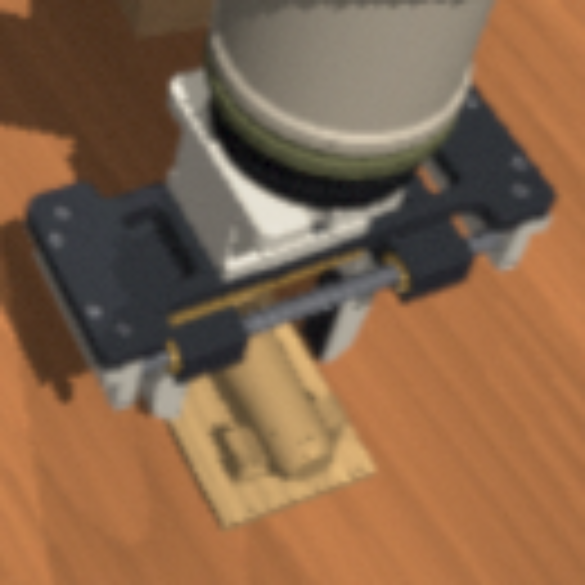

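View pics/w8.png

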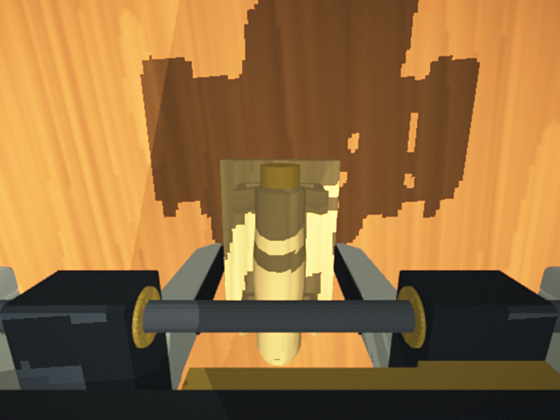

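The fingers now straddle the handle, with no contact force. Closing.

Emit:
{"api": "move_arm", "payload": {
  "series": [
    [0,0,0,0,0,0,-1],
    [0,0,0,0,0,0,-1],
    [0,0,0,0,0,0,-1],
    [0,0,0,0,0,0,-1],
    [0,0,0,0,0,0,-1],
    [0,0,0,0,0,0,-1],
    [0,0,0,0,0,0,-1]
  ],
  "squeeze": 20
}}

```text
t: 9.4
tool_pos: [0.5317, -0.2111, -0.0123]
orientation: [-2.308, -2.131, 0.0]
force: [-2.0, 0.2, 2.1]
opening: 0.0281
```

Emit:
{"api": "move_arm", "payload": {
  "series": [
    [0,0,-0.1,0,0,0,-1],
    [0,0,-0.4,0,0,0,-1],
    [0,0,-0.7,0,0,0,-1],
    [0,0,-1,0,0,0,-1],
    [0,0,-1,0,0,0,-1]
  ]
}}

```text
t: 9.9
tool_pos: [0.5353, -0.2127, 0.0939]
orientation: [2.301, 2.126, 0.005]
force: [0.9, -0.1, 1.0]
opening: 0.0285
```

```bash
python3 - <<'E'
from h import *
c=cam('wrist','w9'); c2=cam('side','s9'); s=read_state(); print(s['tool_pos'],s['force'],s['opening'])
E
```

```text
[ 0.53259198 -0.21145463  0.08898956] [ 0.32223132  0.21176129 -0.59143694] 0.028429317100090588
```

View pics/w9.png

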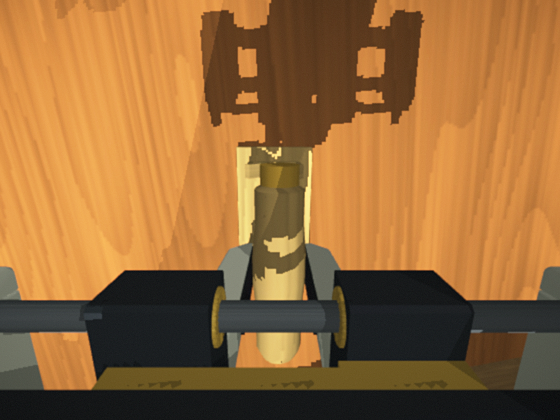

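View pics/s9.png

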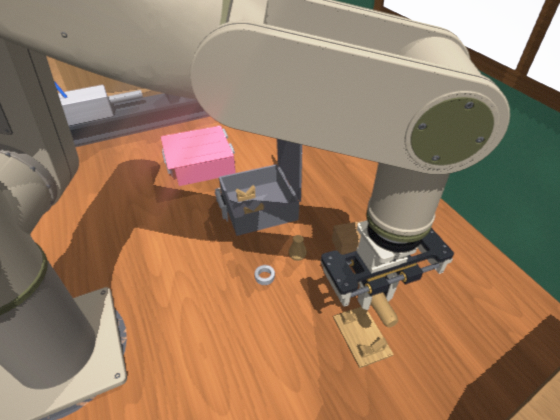

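The handle is held (opening 28.4 mm) and clear of the rest. Its axis is 45 mm behind the reported TCP. Before planning the entry I'll measure the lid angle from the first top picture.

```bash
python3 - <<'E'
from h import *
a=cv2.imread('pics/top0.png'); t=dict(np.load('top.npz')); s=dict(np.load('side.npz'))
g=lambda u,v:(170+u/5-.4,155+v/5-.4)
c=np.array([.490,.211]);yaw=np.radians(-5.2);ex=np.array([np.cos(yaw),np.sin(yaw)]);ey=np.array([-ex[1],ex[0]])
def W(x,y,z): return np.r_[c+x*ex+y*ey,z]
for ang in [1.4,1.5,1.6,1.65]:
  ca,sa=np.cos(ang),np.sin(ang)
  # outer face corner, inner face corner at free edge
  P=[]
  for y in(.08,-.08):
    for n in (0,.006): # inner, outer offset
      P.append(W(.08-.177*ca+n*sa,y,.06+.177*sa+n*ca))
  print(ang,'top',proj(t,P).round(1).tolist(),'side',proj(s,P).round(1).tolist())
print('obs top',g(48,40),g(445,68),'inner',g(62,50),g(440,78))
print('obs side (4x)',[(200+u/4-.4,100+v/4-.4) for u,v in [(305,18),(405,162)]])
E
```

```text
1.4 top [[177.6, 177.9], [177.9, 174.9], [258.3, 183.5], [258.5, 180.5]] side [[262.8, 106.1], [265.2, 105.2], [286.8, 142.8], [289.5, 141.8]]
1.5 top [[178.4, 169.1], [178.7, 166.1], [259.0, 174.6], [259.2, 171.6]] side [[269.9, 104.0], [272.3, 103.4], [294.7, 140.3], [297.4, 139.5]]
1.6 top [[179.3, 160.5], [179.7, 157.6], [259.7, 165.9], [259.9, 163.1]] side [[276.9, 102.5], [279.3, 102.2], [302.6, 138.5], [305.3, 138.0]]
1.65 top [[179.9, 156.3], [180.3, 153.5], [260.0, 161.7], [260.3, 158.9]] side [[280.5, 102.1], [282.8, 101.8], [306.6, 137.9], [309.2, 137.5]]
obs top (179.2, 162.6) (258.6, 168.2) inner (182.0, 164.6) (257.6, 170.2)
obs side (4x) [(275.85, 104.1), (300.85, 140.1)]
```

The lid is at about 1.55 rad, so its hook hangs at about x=+54 mm in the case frame. I'll tilt the gripper 20° towards the robot so its body clears the hook, then travel.

Emit:
{"api": "move_arm", "payload": {
  "series": [
    [0,0,-0.4,-0.04,0,0.004,-1],
    [0,0,-0.6,-0.08,0,0.004,-1],
    [0,0,-0.6,-0.111,0,0.004,-1],
    [0,0,-0.6,-0.111,0,0.004,-1]
  ]
}}

```text
t: 10.4
tool_pos: [0.5278, -0.2095, 0.1432]
orientation: [2.123, 1.932, 0.342]
force: [0.2, -1.2, -2.9]
opening: 0.0281
```

Emit:
{"api": "move_arm", "payload": {
  "series": [
    [0.4,-0.1,0,0,0,0,-1],
    [0.8,-0.2,0,0,0,0,-1],
    [1,-0.3,0,0,0,0,-1]
  ]
}}

```text
t: 10.7
tool_pos: [0.512, -0.1067, 0.1365]
orientation: [2.12, 1.934, 0.34]
force: [0.5, -0.3, -0.0]
opening: 0.0284
```

```bash
cat >> h.py <<'E'
CC=np.array([.490,.211]);YAW=np.radians(-5.2);EX=np.array([np.cos(YAW),np.sin(YAW)]);EY=np.array([-EX[1],EX[0]])
def W(x,y,z): return np.r_[CC+x*EX+y*EY,z]
E
python3 - <<'E'
from h import *
Rt=toolR(-5.2,-20); tz=Rt.as_matrix()[:,2]; print(tz, W(-.022,0,.11))
togo(W(-.022,0,.110)+.045*tz,Rt)
E
```

```text
[ 0.34061252 -0.03099817 -0.93969262] [0.46809054 0.21299392 0.11      ]
pos [ 0.512  -0.1067  0.1365] F [ 0.5 -0.3 -0. ] op 0.0284 t 10.7
togo [ 3.141 -0.778  0.462] [-0.0014 -0.0008 -0.0006]
```

Emit:
{"api": "move_arm", "payload": {
  "series": [
    [0.4,-0.2,0,0,0,0,-1],
    [0.8,-0.4,0,0,0,0,-1],
    [1,-0.78,0,0,0,0,-1]
  ]
}}

```text
t: 11.0
tool_pos: [0.4491, -0.0006, 0.1117]
orientation: [2.118, 1.932, 0.341]
force: [-0.7, 0.8, -0.4]
opening: 0.0282
```

Emit:
{"api": "move_arm", "payload": {
  "series": [
    [0.4,0,0,0,0,0,-1],
    [0.8,0,0,0,0,0,-1],
    [1,0,0,0,0,0,-1]
  ]
}}

```text
t: 11.3
tool_pos: [0.4578, 0.0996, 0.1115]
orientation: [2.117, 1.933, 0.341]
force: [0.4, -1.1, -1.2]
opening: 0.0285
```

Emit:
{"api": "move_arm", "payload": {
  "series": [
    [0.4,0,0,0,0,0,-1],
    [0.8,0,0,0,0,0,-1],
    [1,0,0,0,0,0,-1],
    [1,0,0,0,0,0,-1],
    [1,0,0,0,0,0,-1]
  ]
}}

```text
t: 11.8
tool_pos: [0.4668, 0.1967, 0.1108]
orientation: [2.116, 1.933, 0.338]
force: [-0.1, -0.2, -0.6]
opening: 0.0281
```

```bash
python3 - <<'E'
from h import *
Rt=toolR(-5.2,-20); tz=Rt.as_matrix()[:,2]
c=cam('wrist','w10'); c2=cam('side','s10'); cam('top','t10')
print(proj(c,[W(-.022,y,.035) for y in (.036,-.036)]))
p=read_state()['tool_pos']; print('handle axis est',p-.045*tz)
togo(W(-.022,0,.110)+.045*tz,Rt)
E
```

```text
[[247.86680982 154.34256013]
 [249.89459864 232.39166559]]
handle axis est [0.45192037 0.19695531 0.15354887]
pos [0.4672 0.1956 0.1113] F [ 0.5  0.3 -1.2] op 0.0283 t 11.95
togo [ 0.174 -0.011  0.459] [-0.0004 -0.0001 -0.0008]
```

View pics/w10.png

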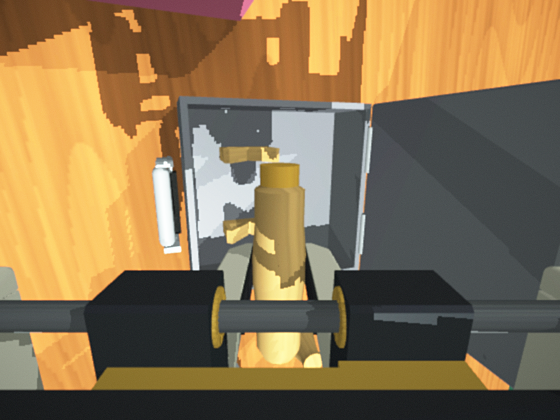

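View pics/s10.png

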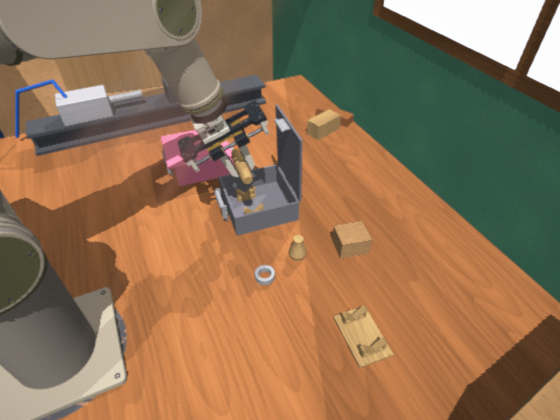

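View pics/t10.png

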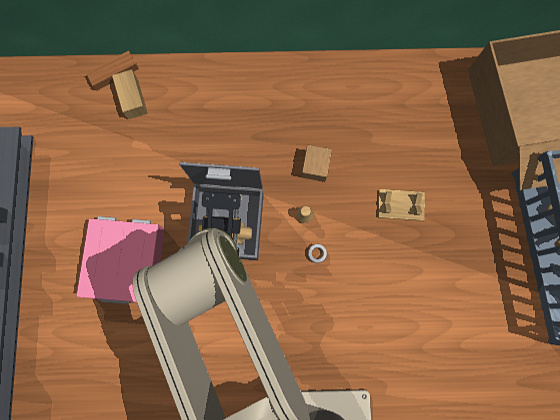

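```bash
python3 - <<'E'
from h import *
c=dict(np.load('side.npz'));w=dict(np.load('wrist.npz'));t=dict(np.load('top.npz'))
p=read_state()['tool_pos'];tz=toolR(-5.2,-20).as_matrix()[:,2];e=np.r_[EY,0]
for n,a in [('tool',p-.045*tz),('world',p+[0,0,.029]-.016*tz)]:
  q=[a-.055*e,a+.055*e]; print(n,a,'side',proj(c,q).round(1).tolist(),'top',proj(t,q).round(1).tolist(),'wrist',proj(w,q).round(1).tolist())
cv2.imwrite('pics/s10c.png',cv2.resize(c['frame'][100:240,170:310,::-1],None,fx=4.2,fy=4.2,interpolation=cv2.INTER_CUBIC))
cv2.imwrite('pics/t10c.png',cv2.resize(t['frame'][155:275,170:280,::-1],None,fx=5,fy=5,interpolation=cv2.INTER_CUBIC))
E
```

```text
tool [0.45192037 0.19695531 0.15354887] side [[247.8, 180.0], [234.5, 152.0]] top [[253.1, 232.7], [200.8, 229.0]] wrist [[278.0, 354.3], [277.9, 169.4]]
world [0.46179813 0.19605636 0.15529778] side [[252.1, 178.4], [238.5, 150.5]] top [[253.5, 227.9], [201.2, 224.2]] wrist [[294.4, 352.2], [297.6, 168.9]]
```

View pics/s10c.png

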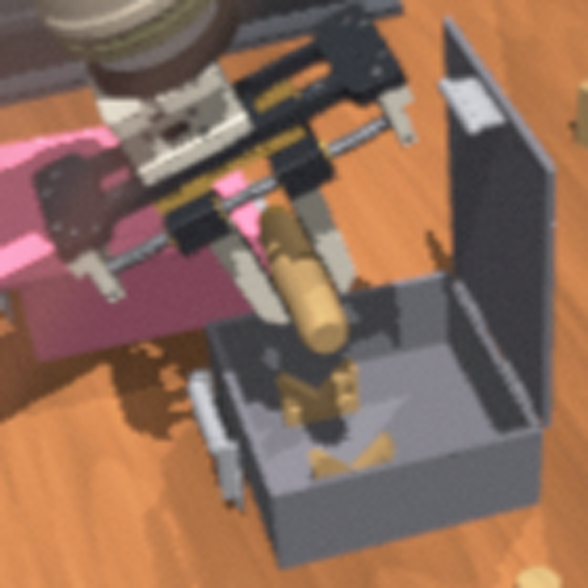

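View pics/t10c.png

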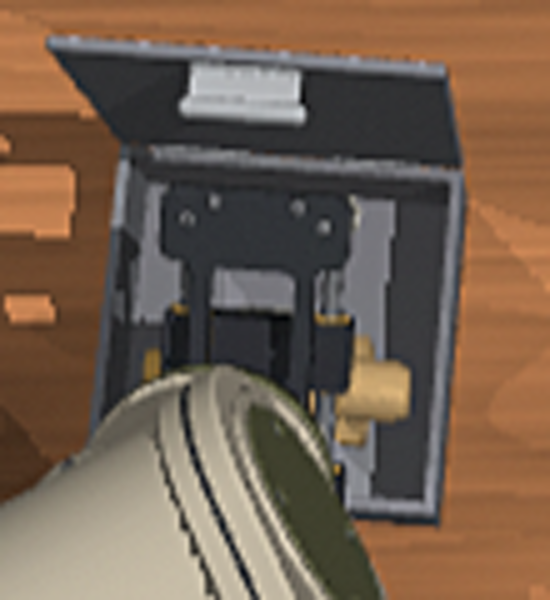

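Side (handle end at (247,180)), wrist (u≈279) and top all agree with a shift along the tool axis. The handle axis is therefore known to within 1–2 mm. Moving over the seat and lowering to an axis height of 60 mm.

Emit:
{"api": "move_arm", "payload": {
  "series": [
    [0.17,0,0.1,0,0,0,-1],
    [0.17,-0.01,0.3,0,0,0,-1],
    [0.17,-0.02,0.46,0,0,0,-1],
    [0.17,-0.09,0.7,0,0,0,-1],
    [0.17,-0.18,0.93,0,0,0,-1],
    [0.17,-0.18,0.93,0,0,0,-1],
    [0.17,-0.18,0.93,0,0,0,-1]
  ]
}}

```text
t: 12.65
tool_pos: [0.4836, 0.2114, 0.0182]
orientation: [2.119, 1.93, 0.341]
force: [0.3, -0.3, -0.2]
opening: 0.028
```

```bash
python3 - <<'E'
from h import *
Rt=toolR(-5.2,-20); tz=Rt.as_matrix()[:,2];e=np.r_[EY,0]
c=cam('side','s11'); t=cam('top','t11');w=cam('wrist','w11')
p=read_state()['tool_pos']; a=p-.045*tz;d=a[:2]-CC; print('axis in case',d@EX,d@EY,a[2])
q=[a-.055*e,a+.055*e];print('side',proj(c,q).round(1).tolist(),'top',proj(t,q).round(1).tolist(),'wrist',proj(w,q))
cv2.imwrite('pics/s11c.png',cv2.resize(c['frame'][100:240,170:310,::-1],None,fx=4.2,fy=4.2,interpolation=cv2.INTER_CUBIC))
togo(W(-.022,0,.038)+.045*tz,Rt)
E
```

```text
axis in case -0.02034196842341897 0.001258415735225891 0.06252113331213055
side [[254.4, 203.4], [241.7, 175.9]] top [[247.7, 231.1], [199.6, 227.7]] wrist [[277.80009088 352.22759595]
 [277.06568138 166.36225525]]
pos [0.4852 0.2127 0.0202] F [-0.9  0.3 -1. ] op 0.0283 t 12.8
togo [-0.013 -0.1    0.224] [ 0.0007 -0.0009 -0.0008]
```

View pics/s11c.png

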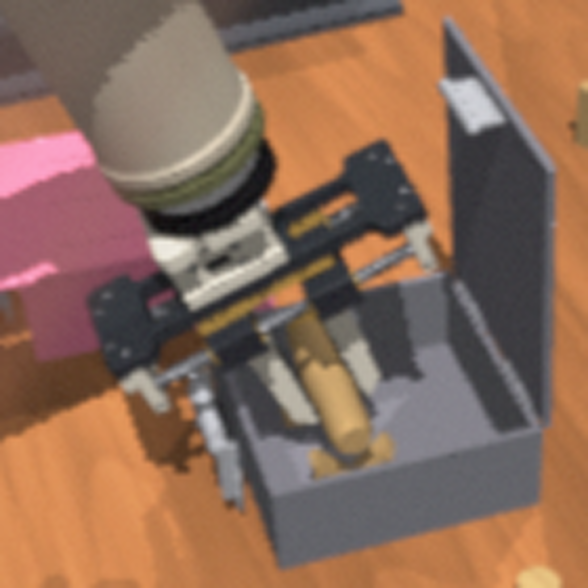

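View pics/w11.png

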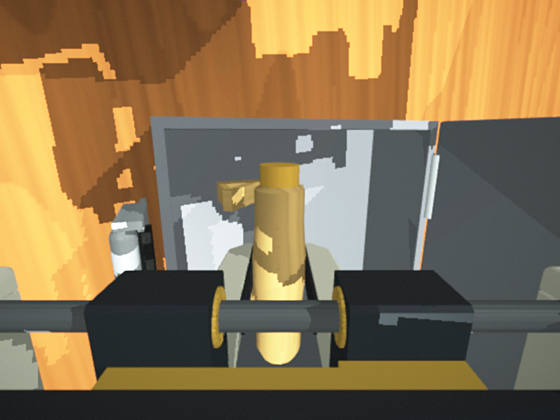

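Aligned: axis at x=-20, y=+1 mm in the case frame. Lowering onto the saddles.

Emit:
{"api": "move_arm", "payload": {
  "series": [
    [-0.01,-0.05,0.1,0,0,0,-1],
    [-0.01,-0.09,0.17,0,0,0,-1],
    [-0.01,-0.1,0.21,0,0,0,-1],
    [-0.01,-0.1,0.21,0,0,0,-1]
  ]
}}

```text
t: 13.2
tool_pos: [0.4842, 0.2123, -0.0033]
orientation: [2.114, 1.929, 0.349]
force: [8.3, -1.2, 1.9]
opening: 0.0286
```

```bash
python3 - <<'E'
from h import *
Rt=toolR(-5.2,-20); tz=Rt.as_matrix()[:,2]
p=read_state()['tool_pos']; a=p-.045*tz;d=a[:2]-CC; print('axis in case',d@EX,d@EY,a[2])
togo(W(-.022,0,.038)+.045*tz,Rt)
c=cam('side')
cv2.imwrite('pics/s12c.png',cv2.resize(c['frame'][100:240,170:310,::-1],None,fx=4.2,fy=4.2,interpolation=cv2.INTER_CUBIC))
E
```

```text
axis in case -0.02129121499436092 0.0007954915239909005 0.03901386585973145
pos [ 0.4842  0.2123 -0.0033] F [ 8.3 -1.2  1.9] op 0.0286 t 13.2
togo [-0.008 -0.01   0.007] [ 0.0016 -0.0011 -0.0005]
```

View pics/s12c.png

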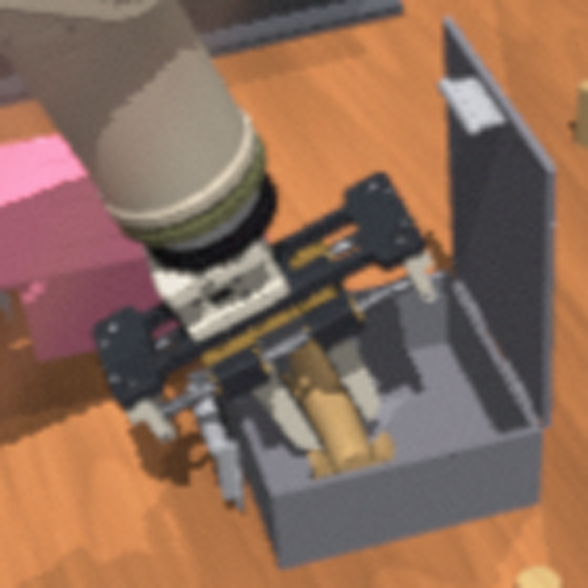

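The force is +8 N in x. My geometry suggests the black finger carriage is touching the near rim at this tilt. I'll tilt back to 10° about the handle axis, which clears both the rim and the hook.

```bash
python3 - <<'E'
from h import *
for th in (-15,-10):
  Rt=toolR(-5.2,th); tz=Rt.as_matrix()[:,2]
  togo(W(-.022,0,.040)+.045*tz,Rt)
E
```

```text
pos [ 0.4841  0.2123 -0.0033] F [ 8.3 -0.7  1.4] op 0.0284 t 13.25
togo [-0.008 -0.042 -0.014] [ 0.0293 -0.0011 -0.0005]
pos [ 0.4841  0.2123 -0.0033] F [ 8.3 -0.7  1.4] op 0.0284 t 13.25
togo [-0.008 -0.081 -0.019] [ 0.0571 -0.0012 -0.0004]
```

Emit:
{"api": "move_arm", "payload": {
  "series": [
    [0,-0.04,-0.014,0.029,0,0,-1],
    [0,-0.08,-0.019,0.057,0,0,-1],
    [0,-0.08,-0.019,0.057,0,0,-1],
    [0,-0.08,-0.019,0.057,0,0,-1]
  ]
}}

```text
t: 13.65
tool_pos: [0.4757, 0.2125, -0.0051]
orientation: [2.224, 2.027, 0.181]
force: [6.4, -1.9, 6.4]
opening: 0.0284
```

```bash
python3 - <<'E'
from h import *
Rt=toolR(-5.2,-10); tz=Rt.as_matrix()[:,2]
c=cam('side');w=cam('wrist','w13')
p=read_state()['tool_pos']; a=p-.045*tz;d=a[:2]-CC; print('axis in case',d@EX,d@EY,a[2])
togo(W(-.022,0,.038)+.045*tz,Rt)
cv2.imwrite('pics/s13c.png',cv2.resize(c['frame'][100:240,170:310,::-1],None,fx=4.2,fy=4.2,interpolation=cv2.INTER_CUBIC))
E
```

```text
axis in case -0.022253197806471448 0.00022538311977484646 0.03934596910828761
pos [ 0.4756  0.2125 -0.005 ] F [ 8.3 -1.5  3.1] op 0.0285 t 13.75
togo [-0.002  0.     0.014] [ 0.0004 -0.0008 -0.0005]
```

View pics/s13c.png

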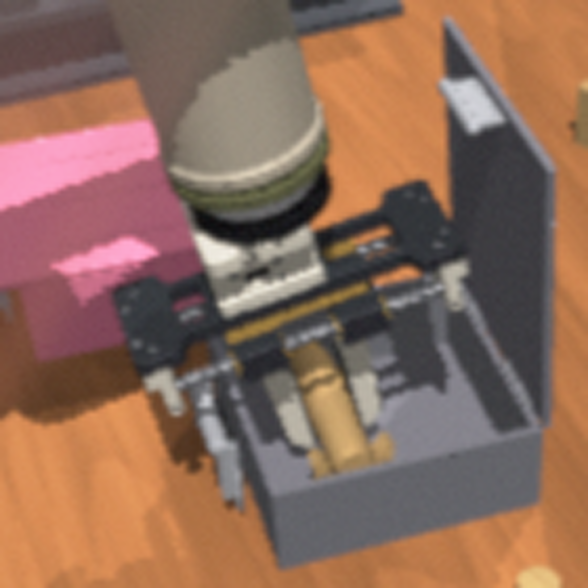

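View pics/w13.png

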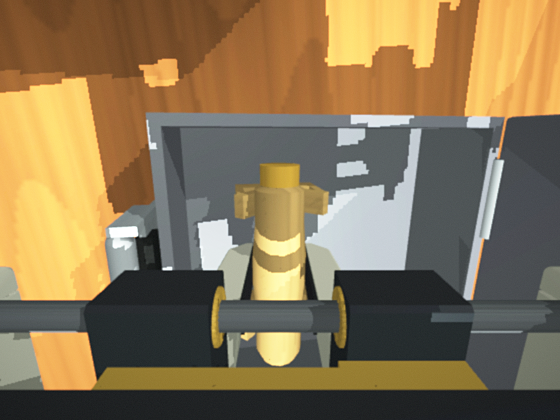

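The far saddle (u 235–328, middle 281) sits about 1–2 mm to +x of the handle (u 279.5), so the handle is pressing on the -x flank. I'll nudge 2 mm to +x.

Emit:
{"api": "move_arm", "payload": {
  "series": [
    [0,0.02,-0.004,0,0,0,-1],
    [0,0.02,-0.004,0,0,0,-1]
  ]
}}

```text
t: 13.95
tool_pos: [0.4757, 0.2124, -0.0051]
orientation: [2.224, 2.029, 0.178]
force: [4.0, 0.1, 1.7]
opening: 0.0283
```

Emit:
{"api": "move_arm", "payload": {
  "series": [
    [0,0.01,0.005,0,0,0,-1],
    [0,0.01,0.005,0,0,0,-1]
  ]
}}

```text
t: 14.15
tool_pos: [0.4761, 0.2123, -0.0056]
orientation: [2.226, 2.03, 0.176]
force: [2.0, 0.9, 5.0]
opening: 0.0284
```

```bash
python3 - <<'E'
from h import *
Rt=toolR(-5.2,-10); tz=Rt.as_matrix()[:,2]
for i in range(3):
  w=cam('wrist');s=read_state();print(s['force'].round(1),s['wrist_torque'].round(2))
p=s['tool_pos']; a=p-.045*tz;d=a[:2]-CC; print('axis in case',d@EX,d@EY,a[2])
cv2.imwrite('pics/w14c.png',cv2.resize(w['frame'][140:280,200:360,::-1],None,fx=4,fy=4,interpolation=cv2.INTER_CUBIC))
E
```

```text
[2.3 1.  3.9] [ 0.05 -0.37  0.05]
[2.7 1.3 4.1] [ 0.04 -0.34  0.01]
[1.9 1.5 3.8] [ 0.15 -0.3   0.05]
axis in case -0.021735630559861812 -1.2808443056740477e-05 0.03865794924034345
```

View pics/w14c.png

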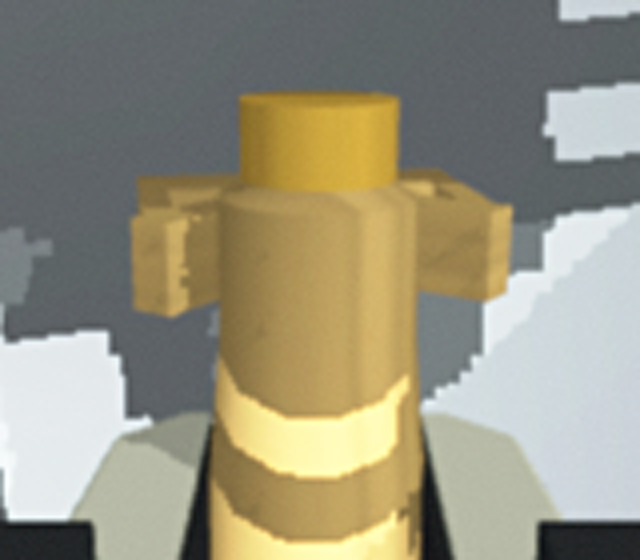

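The handle sits in the V with the force mostly upwards. Releasing partially.

Emit:
{"api": "move_arm", "payload": {
  "series": [
    [0,0,0,0,0,0,-0.25],
    [0,0,0,0,0,0,-0.1],
    [0,0,0,0,0,0,-0.05],
    [0,0,0,0,0,0,-0.05]
  ]
}}

```text
t: 14.7
tool_pos: [0.4755, 0.2118, -0.0063]
orientation: [2.226, 2.031, 0.173]
force: [0.2, 0.6, -0.2]
opening: 0.0437
```

```bash
python3 - <<'E'
from h import *
w=cam('wrist');c=cam('side');s=read_state();print(s['tool_pos'],s['force'].round(1),s['wrist_torque'].round(2),s['opening'])
cv2.imwrite('pics/w15c.png',cv2.resize(w['frame'][140:380,150:410,::-1],None,fx=2.5,fy=2.5,interpolation=cv2.INTER_CUBIC))
cv2.imwrite('pics/s15c.png',cv2.resize(c['frame'][100:240,170:310,::-1],None,fx=4.2,fy=4.2,interpolation=cv2.INTER_CUBIC))
E
```

```text
[ 0.47583928  0.21196695 -0.00596463] [ 0.  -0.3  0. ] [-0.06  0.14  0.01] 0.04404796561134339
```

View pics/w15c.png

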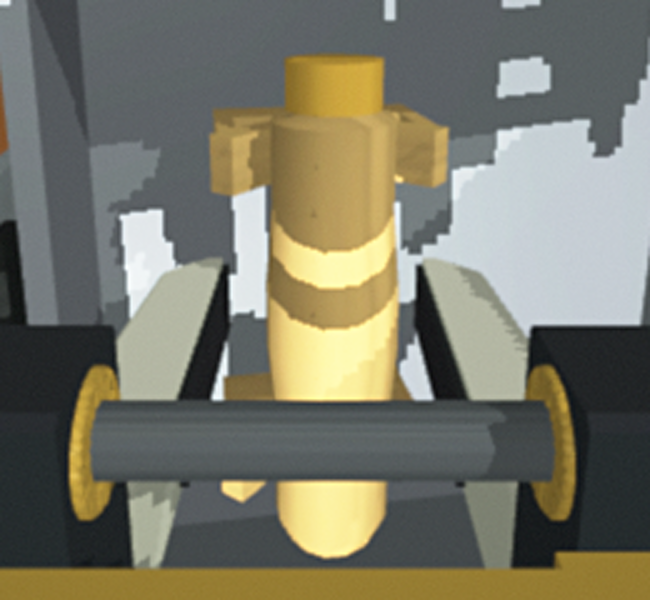

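View pics/s15c.png

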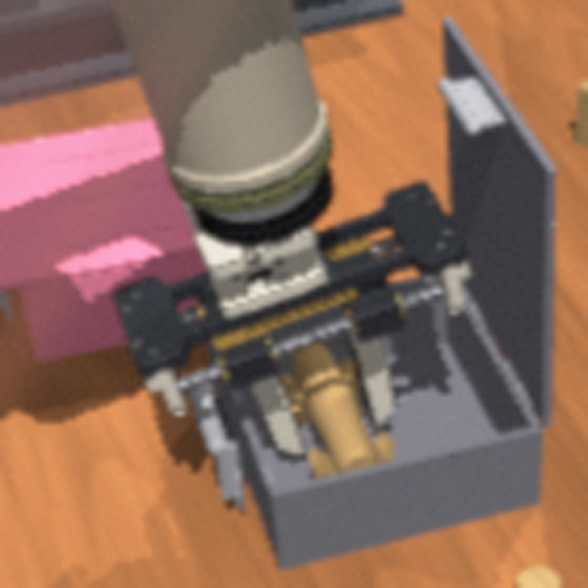

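Released, with zero force. Retreat along the tool axis, away from the lid.

Emit:
{"api": "move_arm", "payload": {
  "series": [
    [0,0,-0.15,0,0,0,-0.05],
    [0,0,-0.5,0,0,0,-0.05],
    [0,0,-0.9,0,0,0,-0.05],
    [0,0,-1,0,0,0,-0.05]
  ]
}}

```text
t: 15.2
tool_pos: [0.4616, 0.2146, 0.0979]
orientation: [2.224, 2.028, 0.184]
force: [0.7, -0.6, 0.7]
opening: 0.0441
```

Emit:
{"api": "move_arm", "payload": {
  "series": [
    [0,-0.3,-0.5,0,0,0,-1],
    [0,-0.6,-0.9,0,0,0,-1],
    [0,-1,-1,0,0,0,-1],
    [0,-1,-1,0,0,0,-1]
  ]
}}

```text
t: 15.6
tool_pos: [0.3425, 0.2252, 0.1773]
orientation: [2.224, 2.032, 0.183]
force: [-0.1, -0.5, 0.3]
opening: 0.0167
```

```bash
python3 - <<'E'
from h import *
t=cam('top','t16');c=cam('side','s16');s=read_state();print(s['tool_pos'],s['force'].round(1),s['opening'],s['q'])
cv2.imwrite('pics/t16c.png',cv2.resize(t['frame'][155:275,170:280,::-1],None,fx=5,fy=5,interpolation=cv2.INTER_CUBIC))
E
```

```text
[0.34437962 0.22436486 0.1750155 ] [ 0.   0.  -0.7] 0.008461479902670765 [ 0.55146718 -0.57285095  2.12593058 -0.10037666  1.44921212  0.64697156]
```

View pics/t16c.png

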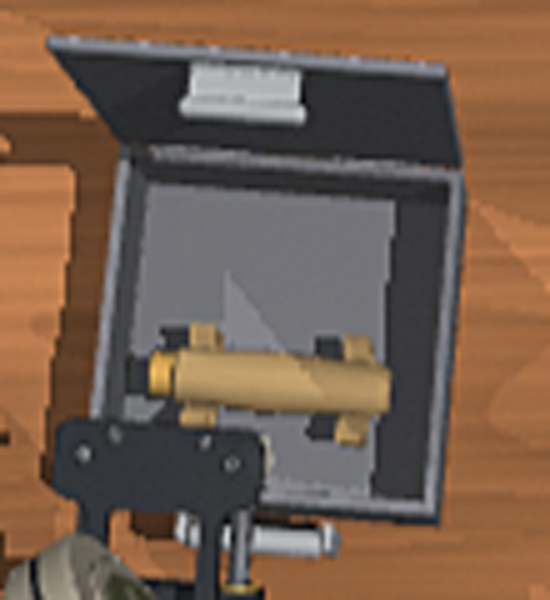

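View pics/s16.png

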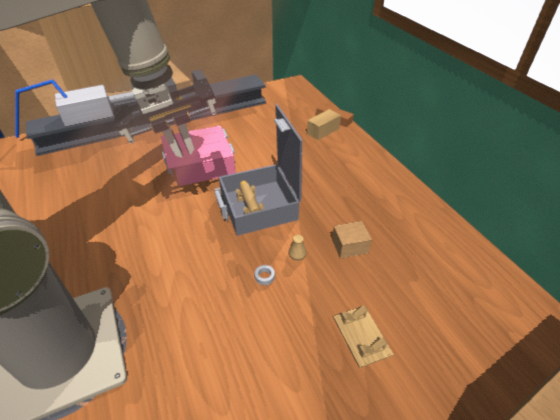

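The handle lies level in both saddles, ends at crop (150,375) and (390,390), about 4 mm off-centre along y at most. Next is the lid: go up and over, then behind it with closed fingers.

```bash
cat >> h.py <<'E'
def ctip():  # real tip in case coords
    s=read_state();tz=R.from_rotvec(s['orientation']).as_matrix()[:,2];a=s['tool_pos']-.029*tz;d=a[:2]-CC
    return np.r_[d@EX,d@EY,a[2]],s
E
python3 - <<'E'
from h import *
Rt=toolR(-5.2,0)
togo(W(-.10,0,.26),Rt);togo(W(.03,0,.26),Rt)
E
```

```text
pos [0.3444 0.2244 0.175 ] F [ 0.   0.  -0.7] op 0.0085 t 15.7
togo [ 0.001  0.601 -0.758] [ 0.0546 -0.0011  0.0002]
pos [0.3444 0.2244 0.175 ] F [ 0.   0.  -0.7] op 0.0085 t 15.7
togo [ 0.     1.882 -0.537] [ 0.0546 -0.0011  0.0002]
```

Emit:
{"api": "move_arm", "payload": {
  "series": [
    [0,0,-0.5,0.03,0,0,-1],
    [0,0.3,-0.8,0.055,0,0,-1],
    [0,0.6,-0.76,0.055,0,0,-1],
    [0,0.6,-0.76,0.055,0,0,-1]
  ]
}}

```text
t: 16.1
tool_pos: [0.3943, 0.2181, 0.2583]
orientation: [-2.322, -2.111, 0.004]
force: [-0.2, -0.3, -1.2]
opening: 0.0005
```

Emit:
{"api": "move_arm", "payload": {
  "series": [
    [0,0.4,0,0,0,0,-1],
    [0,0.8,0,0,0,0,-1],
    [0,1,0,0,0,0,-1],
    [0,1,0,0,0,0,-1]
  ]
}}

```text
t: 16.5
tool_pos: [0.4914, 0.209, 0.2563]
orientation: [-2.319, -2.111, 0.007]
force: [1.2, 0.1, -0.4]
opening: 0.0008
```

Emit:
{"api": "move_arm", "payload": {
  "series": [
    [0,0.4,0,0,0,0,-1],
    [0,0.8,0,0,0,0,-1],
    [0,1,0,0,0,0,-1],
    [0,1,0,0,0,0,-1]
  ]
}}

```text
t: 16.9
tool_pos: [0.5902, 0.2003, 0.2564]
orientation: [-2.319, -2.112, 0.006]
force: [-0.5, 0.2, 0.7]
opening: 0.0001
```

```bash
python3 - <<'E'
from h import *
print(ctip()[0]); togo(W(.124,0,.177),toolR(-5.2,0))
c=cam('side','s17');cv2.imwrite('pics/s17c.png',cv2.resize(c['frame'][40:240,170:370,::-1],None,fx=3,fy=3,interpolation=cv2.INTER_CUBIC))
E
```

```text
[ 0.10095673 -0.00162253  0.28544824]
pos [0.5902 0.2003 0.2564] F [-0.5  0.2  0.7] op 0.0001 t 16.9
togo [0.016 0.237 0.793] [-0.002  -0.0003 -0.0008]
```

View pics/s17c.png

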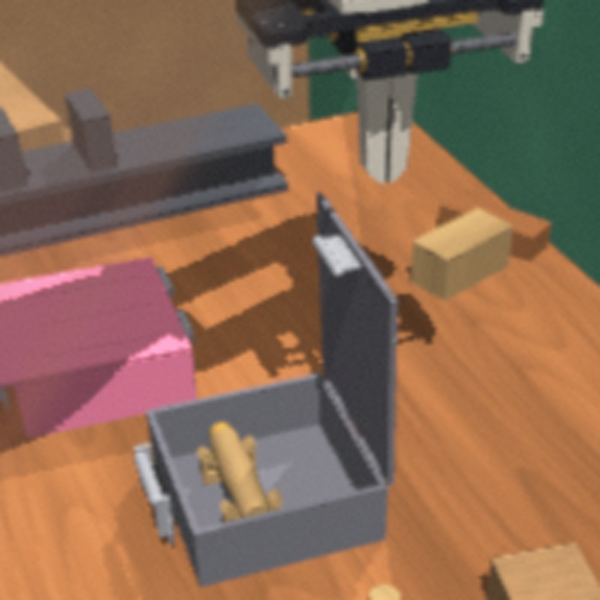

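Emit:
{"api": "move_arm", "payload": {
  "series": [
    [0.02,0.25,0,0,0,0,-1],
    [0.02,0.25,0.3,0,0,0,-1],
    [0.02,0.25,0.7,0,0,0,-1],
    [0.02,0.25,0.7,0,0,0,-1]
  ]
}}

```text
t: 17.35
tool_pos: [0.6093, 0.2005, 0.1818]
orientation: [-2.313, -2.111, 0.017]
force: [0.4, 0.2, -1.5]
opening: 0.0006
```

```bash
python3 - <<'E'
from h import *
print(ctip()[0],ctip()[1]['force'])
c=cam('side','s18');cv2.imwrite('pics/s18c.png',cv2.resize(c['frame'][40:240,170:370,::-1],None,fx=3,fy=3,interpolation=cv2.INTER_CUBIC))
E
```

```text
[0.12015418 0.00041152 0.21079289] [ 0.37051613  0.20740892 -1.54204355]
```

View pics/s18c.png

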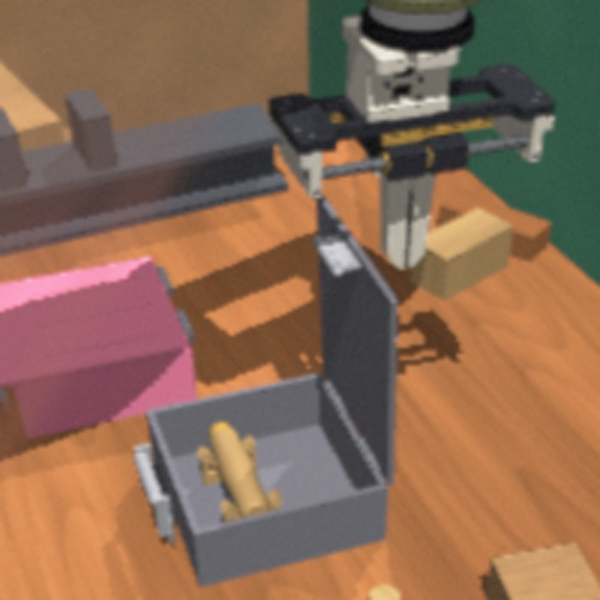

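Behind the lid and clear of it. Pushing gently, 5 mm per row.

Emit:
{"api": "move_arm", "payload": {
  "series": [
    [0,-0.08,0,0,0,0,-1],
    [0,-0.13,0,0,0,0,-1],
    [0,-0.18,0,0,0,0,-1],
    [0,-0.23,0,0,0,0,-1],
    [0,-0.28,0,0,0,0,-1],
    [0,-0.33,0,0,0,0,-1],
    [0,-0.38,0,0,0,0,-1],
    [0,-0.45,0.01,0,0,0,-1]
  ]
}}

```text
t: 18.2
tool_pos: [0.5696, 0.2051, 0.1883]
orientation: [-2.319, -2.115, 0.0]
force: [0.3, -0.2, 0.5]
opening: 0.0008
```

```bash
python3 - <<'E'
from h import *
print(ctip()[0],ctip()[1]['force'])
c=cam('side','s19');cv2.imwrite('pics/s19c.png',cv2.resize(c['frame'][40:240,170:370,::-1],None,fx=3,fy=3,interpolation=cv2.INTER_CUBIC))
E
```

```text
[0.07988476 0.00127545 0.2173216 ] [ 0.3194332  -0.23248979  0.52544561]
```

View pics/s19c.png

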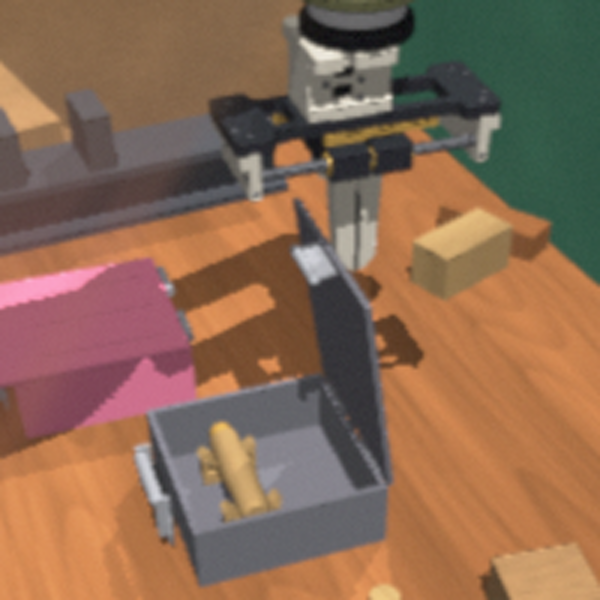

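The lid follows with almost no force. Continuing along the arc.

Emit:
{"api": "move_arm", "payload": {
  "series": [
    [0,-0.1,0.03,0,0,0,-1],
    [0,-0.2,0.07,0,0,0,-1],
    [0,-0.3,0.12,0,0,0,-1],
    [0,-0.4,0.16,0,0,0,-1],
    [0,-0.5,0.21,0,0,0,-1],
    [0,-0.6,0.26,0,0,0,-1],
    [0,-0.7,0.32,0,0,0,-1],
    [0,-0.77,0.37,0,0,0,-1]
  ]
}}

```text
t: 19.05
tool_pos: [0.4922, 0.2123, 0.1511]
orientation: [-2.318, -2.115, 0.001]
force: [0.1, -0.0, 1.3]
opening: 0.0003
```

```bash
python3 - <<'E'
from h import *
print(ctip()[0],ctip()[1]['force'])
c=cam('side','s20');cv2.imwrite('pics/s20c.png',cv2.resize(c['frame'][40:240,170:370,::-1],None,fx=3,fy=3,interpolation=cv2.INTER_CUBIC))
E
```

```text
[0.00221258 0.00144696 0.18008203] [ 0.11946392 -0.02214187  1.25003402]
```

View pics/s20c.png

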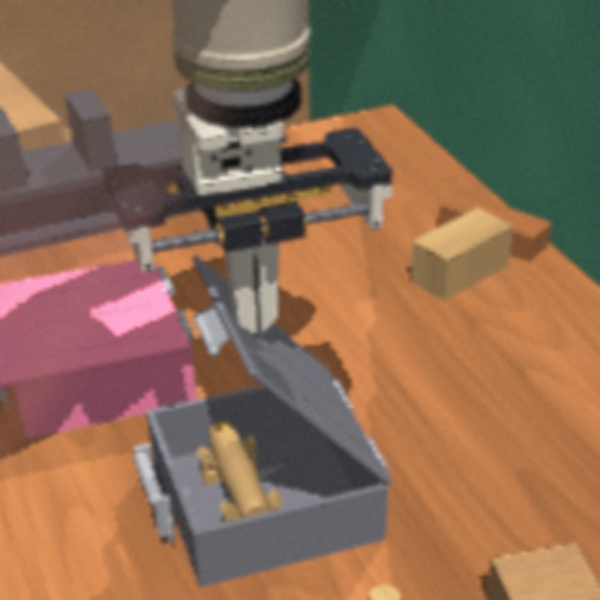

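Emit:
{"api": "move_arm", "payload": {
  "series": [
    [0,-0.12,0.09,0,0,0,-1],
    [0,-0.24,0.19,0,0,0,-1],
    [0,-0.35,0.29,0,0,0,-1],
    [0,-0.43,0.38,0,0,0,-1],
    [0,-0.5,0.46,0,0,0,-1],
    [0,-0.56,0.54,0,0,0,-1],
    [0,-0.62,0.61,0,0,0,-1],
    [0,-0.68,0.68,0,0,0,-1]
  ]
}}

```text
t: 19.9
tool_pos: [0.4249, 0.2187, 0.0832]
orientation: [-2.318, -2.115, 0.0]
force: [1.9, -0.2, 2.1]
opening: 0.0003
```

```bash
python3 - <<'E'
from h import *
print(ctip()[0],ctip()[1]['force'])
c=cam('side','s21');cv2.imwrite('pics/s21c.png',cv2.resize(c['frame'][60:240,170:350,::-1],None,fx=3.3,fy=3.3,interpolation=cv2.INTER_CUBIC))
E
```

```text
[-0.06549016  0.00171528  0.11221628] [ 1.90903955 -0.24051796  2.13139531]
```

View pics/s21c.png

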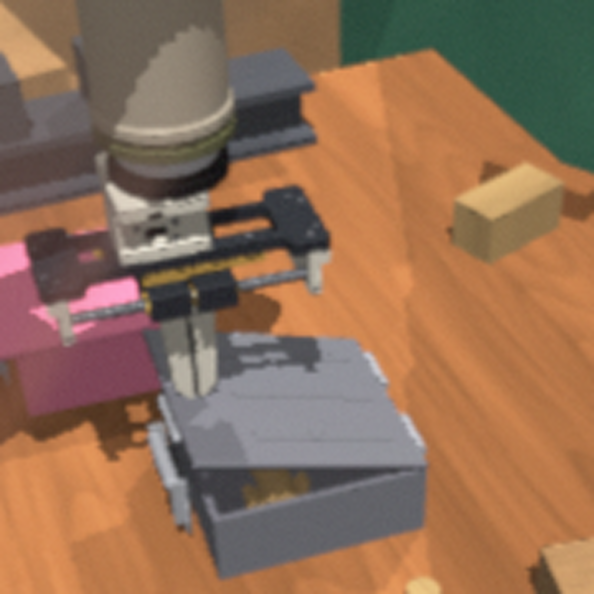

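Emit:
{"api": "move_arm", "payload": {
  "series": [
    [0,-0.05,0.04,0,0,0,-1],
    [0,-0.1,0.07,0,0,0,-1],
    [0,-0.14,0.1,0,0,0,-1],
    [0,-0.16,0.12,0,0,0,-1],
    [0,-0.16,0.13,0,0,0,-1]
  ]
}}

```text
t: 20.45
tool_pos: [0.4085, 0.2202, 0.0704]
orientation: [-2.317, -2.115, 0.002]
force: [-0.8, -0.4, 2.4]
opening: 0.0003
```

```bash
python3 - <<'E'
from h import *
print(ctip()[0],ctip()[1]['force'])
c=cam('side','s22');cv2.imwrite('pics/s22c.png',cv2.resize(c['frame'][60:240,170:350,::-1],None,fx=3.3,fy=3.3,interpolation=cv2.INTER_CUBIC))
E
```

```text
[-0.0819277   0.00171086  0.09939596] [-0.77000817 -0.36609737  2.38476453]
```

View pics/s22c.png

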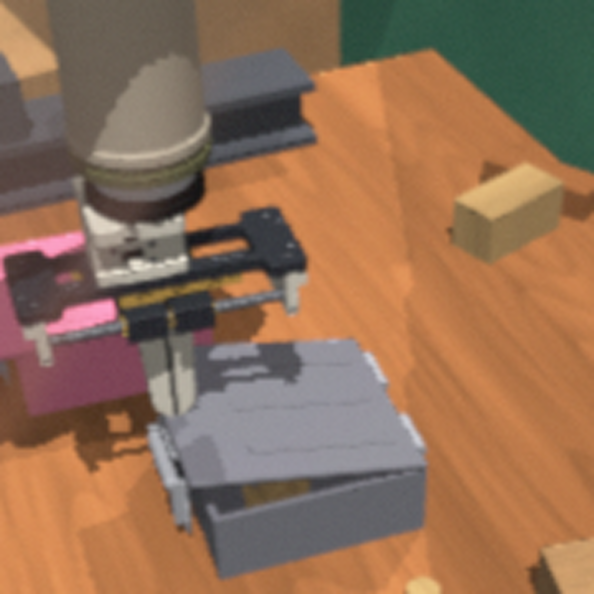

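Emit:
{"api": "move_arm", "payload": {
  "series": [
    [0,0.03,0.02,0,0,0,-1],
    [0,0.03,0.03,0,0,0,-1],
    [0,0.03,0.045,0,0,0,-1],
    [0,0.03,0.06,0,0,0,-1]
  ]
}}

```text
t: 20.9
tool_pos: [0.4119, 0.2199, 0.0644]
orientation: [-2.318, -2.114, 0.001]
force: [-0.5, 0.6, 3.1]
opening: 0.0005
```

Emit:
{"api": "move_arm", "payload": {
  "series": [
    [0,0,0.01,0,0,0,-1],
    [0,0,0.02,0,0,0,-1],
    [0,0,0.03,0,0,0,-1]
  ]
}}

```text
t: 21.2
tool_pos: [0.412, 0.2198, 0.0615]
orientation: [-2.318, -2.115, 0.001]
force: [-1.2, 1.4, 2.4]
opening: 0.0006
```

Emit:
{"api": "move_arm", "payload": {
  "series": [
    [0,0,0.01,0,0,0,-1],
    [0,0,0.02,0,0,0,-1],
    [0,0,0.03,0,0,0,-1]
  ]
}}

```text
t: 21.5
tool_pos: [0.412, 0.2199, 0.0585]
orientation: [-2.318, -2.115, 0.001]
force: [-1.9, -0.5, 2.8]
opening: 0.0006
```

Emit:
{"api": "move_arm", "payload": {
  "series": [
    [0,0,0.01,0,0,0,-1],
    [0,0,0.02,0,0,0,-1]
  ]
}}

```text
t: 21.7
tool_pos: [0.412, 0.2199, 0.0565]
orientation: [-2.318, -2.115, 0.001]
force: [-1.0, -0.2, 2.7]
opening: 0.0004
```

Emit:
{"api": "move_arm", "payload": {
  "series": [
    [0,0,0.01,0,0,0,-1],
    [0,0,0.02,0,0,0,-1]
  ]
}}

```text
t: 21.9
tool_pos: [0.4119, 0.22, 0.0553]
orientation: [-2.318, -2.115, 0.001]
force: [-6.5, -0.2, 12.2]
opening: 0.0011
```

Emit:
{"api": "move_arm", "payload": {
  "series": [
    [0,0,0.01,0,0,0,-1],
    [0,0,0.015,0,0,0,-1]
  ]
}}

```text
t: 22.1
tool_pos: [0.4117, 0.22, 0.0536]
orientation: [-2.318, -2.115, 0.002]
force: [-6.0, -0.7, 9.0]
opening: 0.0009
```

The hook met the catch roller at about 12 N. Continuing in 1 mm steps.

Emit:
{"api": "move_arm", "payload": {
  "series": [
    [0,0,0.005,0,0,0,-1],
    [0,0,0.01,0,0,0,-1]
  ]
}}

```text
t: 22.3
tool_pos: [0.4118, 0.22, 0.0525]
orientation: [-2.318, -2.115, 0.001]
force: [-4.7, -0.9, 6.7]
opening: 0.0003
```

Emit:
{"api": "move_arm", "payload": {
  "series": [
    [0,0,0.005,0,0,0,-1],
    [0,0,0.01,0,0,0,-1]
  ]
}}

```text
t: 22.5
tool_pos: [0.4118, 0.22, 0.0514]
orientation: [-2.318, -2.115, 0.001]
force: [-3.8, 1.1, 5.8]
opening: 0.0003
```

Emit:
{"api": "move_arm", "payload": {
  "series": [
    [0,0,0.005,0,0,0,-1],
    [0,0,0.01,0,0,0,-1]
  ]
}}

```text
t: 22.7
tool_pos: [0.4119, 0.22, 0.0502]
orientation: [-2.318, -2.115, 0.001]
force: [-3.4, 0.6, 4.1]
opening: 0.0005
```

Emit:
{"api": "move_arm", "payload": {
  "series": [
    [0,0,0.005,0,0,0,-1],
    [0,0,0.01,0,0,0,-1]
  ]
}}

```text
t: 22.9
tool_pos: [0.412, 0.22, 0.049]
orientation: [-2.318, -2.115, 0.001]
force: [-1.6, 0.6, 2.6]
opening: 0.0002
```

Emit:
{"api": "move_arm", "payload": {
  "series": [
    [0,0,0.005,0,0,0,-1],
    [0,0,0.01,0,0,0,-1]
  ]
}}

```text
t: 23.1
tool_pos: [0.412, 0.2199, 0.048]
orientation: [-2.318, -2.115, 0.001]
force: [-1.2, 0.1, 0.6]
opening: 0.0006
```

Emit:
{"api": "move_arm", "payload": {
  "series": [
    [0,0,0.005,0,0,0,-1],
    [0,0,0.01,0,0,0,-1]
  ]
}}

```text
t: 23.3
tool_pos: [0.4121, 0.2198, 0.0469]
orientation: [-2.318, -2.115, 0.001]
force: [-0.2, 0.1, 0.2]
opening: 0.0003
```

The push fell to zero, so it snapped. Two more small steps to feel the hard stop.

Emit:
{"api": "move_arm", "payload": {
  "series": [
    [0,0,0.005,0,0,0,-1],
    [0,0,0.01,0,0,0,-1]
  ]
}}

```text
t: 23.5
tool_pos: [0.4119, 0.2198, 0.0459]
orientation: [-2.318, -2.115, 0.001]
force: [-0.6, 0.8, 0.7]
opening: 0.0008
```

Emit:
{"api": "move_arm", "payload": {
  "series": [
    [0,0,0.005,0,0,0,-1],
    [0,0,0.008,0,0,0,-1]
  ]
}}

```text
t: 23.7
tool_pos: [0.412, 0.2199, 0.0452]
orientation: [-2.318, -2.115, 0.001]
force: [0.0, 0.4, 0.4]
opening: 0.0004
```

There's no contact force. An unlatched lid would still push up with about 2 N, so it has caught. Retreat and look.

Emit:
{"api": "move_arm", "payload": {
  "series": [
    [0,0,-0.2,0,0,0,-1],
    [0,0,-0.5,0,0,0,-1],
    [0,0,-0.9,0,0,0,-1],
    [0,0,-1,0,0,0,-1]
  ]
}}

```text
t: 24.1
tool_pos: [0.4147, 0.2207, 0.1501]
orientation: [-2.32, -2.116, -0.009]
force: [0.4, -0.1, 0.3]
opening: 0.0005
```

Emit:
{"api": "move_arm", "payload": {
  "series": [
    [0,-0.5,-0.5,0,0,0,-1],
    [0,-0.7,-0.9,0,0,0,-1],
    [0,-0.7,-0.9,0,0,0,-1],
    [0,-0.7,-0.9,0,0,0,-1],
    [0,-0.7,-0.9,0,0,0,-1]
  ]
}}

```text
t: 24.6
tool_pos: [0.3429, 0.2257, 0.2343]
orientation: [-2.318, -2.115, 0.002]
force: [0.4, 0.0, -0.2]
opening: 0.0001
```

```bash
python3 - <<'E'
from h import *
c=cam('side','s23');t=cam('top','t23');s=read_state();print(s['t'],s['tool_pos'],s['force'])
for ang in (0.02,.07,.12):
  P=[W(.08-.177*np.cos(ang)+.006*np.sin(ang),y,.06+.177*np.sin(ang)+.006*np.cos(ang)) for y in (.08,-.08)]
  print(ang,'side',proj(c,P).round(1).tolist(),'top',proj(t,P).round(1).tolist())
cv2.imwrite('pics/s23c.png',cv2.resize(c['frame'][130:250,190:330,::-1],None,fx=5,fy=5,interpolation=cv2.INTER_CUBIC))
cv2.imwrite('pics/t23c.png',cv2.resize(t['frame'][155:275,170:340,::-1],None,fx=4.5,fy=4.5,interpolation=cv2.INTER_CUBIC))
E
```

```text
24.7 [0.34249326 0.22526646 0.23325183] [ 0.05873088 -1.48666452 -0.40187019]
0.02 side [[210.0, 174.7], [225.4, 216.4]] top [[185.0, 260.1], [256.3, 265.2]]
0.07 side [[209.8, 171.9], [225.3, 213.5]] top [[184.3, 259.4], [256.2, 264.6]]
0.12 side [[209.8, 169.0], [225.5, 210.6]] top [[183.6, 258.5], [256.0, 263.7]]
```

View pics/s23c.png

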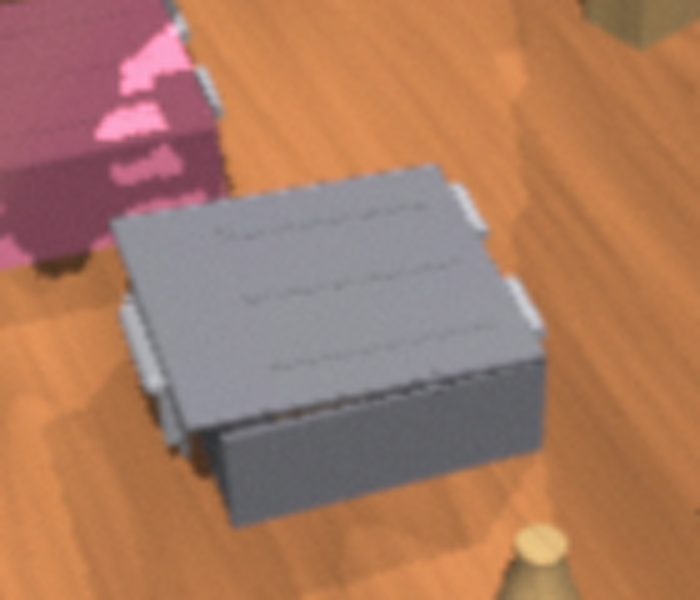

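View pics/t23c.png

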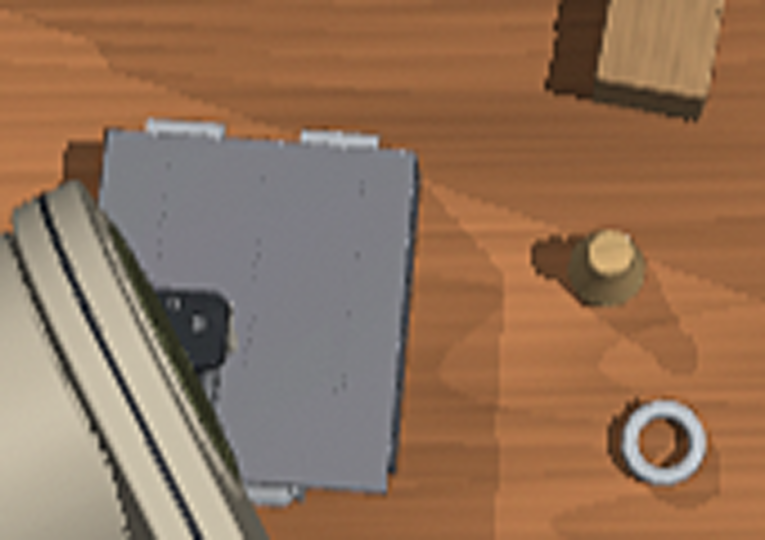

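The lid is down and stays down without the arm. Its edge corners in side are at (212,174) and (228,216), an angle of about 0.03 rad. One more stillness check, then I hand in.

```bash
python3 - <<'E'
from h import *
a=dict(np.load('side.npz'))['frame']; t0=dict(np.load('side.npz'))
for i in range(8): c=cam('side')
d=np.abs(c['frame'][165:250,205:305].astype(int)-a[165:250,205:305]).mean(); print('diff',d)
o=cv2.imread('pics/side0.png')[:,:,::-1]
for n,(u,v) in dict(carton=(352,238),knob=(298,246),collar=(264,274)).items(): print(n,np.abs(c['frame'][v-18:v+18,u-20:u+20].astype(int)-o[v-18:v+18,u-20:u+20]).mean())
print(read_state()['force'],read_state()['t']); print(close_job())
E
```

```text
diff 1.2371372549019608
carton 1.197685185185185
knob 1.9766203703703704
collar 7.883333333333334
[0.3577555  0.5932332  0.09696572] 25.1
the job is handed in; nothing more can be done
None
```

The handle is in both saddles of the grey case, the lid is latched, and I handed the job in at about 25 s. No verdict was reported.

**What happened**
- **First grasp missed:** the fingers turned out to end about 29 mm short of the reported TCP. They closed on top of the handle and slipped off, so I measured that offset in the side and wrist views and allowed for it in every later move.
- **A second, firmer try at the wrong height** pressed on the handle with about 20 N upwards (22 N in all) while it lay in the rest. The force was on the handle and rest, not the case or lid.
- **Placing:** while I lowered the handle at 20° tilt, the wrist force rose to about 8 N sideways. I put that down to a finger carriage on the near rim, or the handle on a saddle flank. Tilting back to 10° and nudging 2 mm towards +x brought it down.
- **Lid:** the catch was met at about 12 N vertical (about 14 N in all). The push then fell to zero. I pressed about 2 mm further without feeling the hard stop and took the zero force as the sign it had snapped.

**Last checks**
- **Lid:** it stayed shut without the arm, at about 0.03 rad, and looked unchanged over the last 0.4 s or so.
- **Handle:** before the lid went over, it lay level in both saddles, at most about 4 mm off the middle along its length. I did not see it again afterwards.
- **Bystanders:** the carton and knob look unchanged from the start in the side view. The collar's patch did differ there, probably from shadow; in the top view it is still at its starting pixel, (317,253).

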